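Fit the accessory carrier to the microscope rail and clamp it

TASK

Slide the small grey accessory carrier onto the dovetail rail from the rail's open end, push it slowly and gently along until its end sits flush against the steel stop block set across the rail, then tighten the clamp knob on its side clockwise as far as it will go. Do not force or ram the carrier on the rail or against the stop, leave it clamped against the stop, and leave the other things on the bench where they are.

Things in the scene. Friction and masses are not known exactly. Their poses are not given: they have to be found in the camera images.
- carrier: Loose grey saddle, about 0.5 kg, 72 mm wide (x), 76 mm long (y), 28 mm high without its post, with a dovetail channel along its underside, alike at both ends. Origin: centre of its underside; z up. It stands upright on the bench, its y roughly along the rail's. An ear on its +x side (34 mm wide, 10 to 28 mm high) reaches out to x = 82 mm and carries the clamp knob.
- post_top (a point): Centre of the top of the square bare-metal post on the middle of the carrier, 70 mm straight above the carrier's origin. The post is 24 x 24 mm, its sides square to the carrier's x and y, and rises from the carrier's top (28 mm) to 70 mm: the place to take hold.
- knob_grip (a point): Point on the clamp knob's upright axis at gripping height, 62 mm from the carrier's origin along its x and 54 mm up. The knob is a black upright bar 40 mm long, 10 mm thick, from 36 to 65 mm above the carrier's underside on a thin neck; pinch it across its thickness from above. The bar lies along this point's y and turns with the knob.
- clamp_knob (a joint): Turn of the knob in rad: 0 open (bar along the carrier's y), growing clockwise seen from above; end stop at 1.4; starts at 0 to 0.2. Friction about 0.11 N m; it stays where left. It drives a sprung shoe 5 mm per rad against the rail's side: the first 0.7 rad or so take up play, then it presses with about 20 N per rad, some 14 N at the end stop (torque then near 0.2 N m).
- shoe: Brass clamp shoe inside the carrier's +x side, 16 mm long, 12 mm high, hidden while the carrier stands; it moves in with the knob.
- plate: Dark steel plate 100 mm (x) by 290 mm (y), 12 mm thick, fixed on the bench; the rail stands on it. Origin: on its underside, 5 mm off its middle (it spans y = -150 to 140 mm); z up.
- rail: Fixed bare-metal dovetail rail on the plate, with the plate's own origin and axes: it runs along y at x = 0. 18 mm high above the plate, 24 mm wide at the foot, 40 at the top, full section from y = -140 to 30 mm. The carrier's channel clears it by 1.2 mm a side and 2 mm on top and goes on only endwise, the carrier riding on the plate.
- rail_nose (a point): Open end of the rail, on the plate's top face: 52 mm along +y from the rail's origin, 12 mm up. From y = 30 to 52 mm the rail narrows by 5 mm a side into a tapered nose. Beyond it the plate goes on bare to y = 140 mm, an apron to set the carrier down on before sliding it on in the -y direction.
- stop_pin (a joint): Feeler pin, 5.6 mm thick brass, in the face of the steel stop block, in m: 0 = standing 5 mm out, 0.005 = pushed flush (0.6 N at most), so it reads how far the carrier's end has come within 5 mm of the stop. The stop (60 mm across the rail, 22 along it, 30 high over the plate) is locked on the rail with its face, toward the open end, anywhere from y = -110 to -60 mm: not measured, find it by feel.
- dish: Shallow clear dish, 88 mm across, 14 mm high; bystander. Origin at its underside.
- reagent: White bottle, 60 mm across, 120 mm high; bystander. Origin at its underside.
- vial: Small amber jar, 32 mm across, 50 mm high; bystander. Origin at its underside.
- driver: Screwdriver 160 mm long lying on the bench between the robot and the rail; bystander. Lies along its x.
- tip_box: Grey pipette tip box 85 x 120 mm, 50 mm high; bystander. Origin at its underside.
- post_base: Small square base 50 x 50 x 16 mm with a round post 18 mm thick, 61 mm high in all; bystander. Origin at its underside.
- block: Bare aluminium block 70 x 45 x 30 mm; bystander. Origin at its underside.
Mind the look-alikes: they are no part of the job. What is shaped like the carrier but blue or green is not meant.

How it is judged:
By the outcome, as a careful person would: the job done as asked, in the order asked, and still so for the second after the job is handed in, with the robot touching nothing.
It also fails if it takes over 67 s, if anything falls off the work surface, if the arm or the gripper's body presses on something with over 40 N, if the wrist force passes 120 N, or if a joint passes its speed limit or range.

ROBOT

A 6-joint arm with a two-finger parallel gripper is mounted at the origin on the work surface. World frame = base frame: x ahead of the robot, y to its left, z up, the work surface at z = 0. Lengths are in mm, angles in rad, forces in N, time in s.
With the tool pointing down it reaches from about 350 to 875 mm from the base axis. Payload 4.2 kg.
Tool frame: the origin (TCP) lies midway between the tips of the shut fingers; the grasp point (between the pads) lies 19 mm behind it; z points along the fingers, y is the direction in which the jaws open and shut (so a half turn about z gives the same grasp; the last joint's range is limited). The gripper opens to 85 mm and grips with 20 to 120 N. Pads are 22 mm wide; open, the fingers measure 114 mm over their backs; the gripper's body (76 mm by 85 mm) begins 54 mm behind the grasp point. The pads swing forward as they close: fully open they stand 13 mm farther back than shut.
Start: joints at [-1.067, 0.385, 0.008, 0, -1.194, -0.259], TCP at [151.494, -606.341, 231.312] pointing down, gripper open.
Joint ranges: [-3.14, 3.14], [-1.21, 2.06], [-1.07, 1.41], [-3.16, 2.05], [-2.99, -0.16], [-3.1, 3.1]. Speed limits (rad/s): [2.79, 2.79, 3.14, 3.14, 3.14, 3.14].

INTERFACE

Orientations are given as a unit quaternion [x, y, z, w].
In Python, from bench import arm, eyes, nets gives the robot as it stands.
- The arm moves only by the tool jog_arm, never from a script. Its argument "rows" is a list of rows, each a list of 3 entries, a list of its own where there are three numbers: the shift along the tool's x, y, z in cm, then the turn, a rotation vector about the tool's x, y, z in degrees, then the finger opening in cm, from 0 to 8.54. In form: [[[x, y, z], [ax, ay, az], jaw], ...]. A call has 1 to 10 rows; each row shifts and turns the commanded pose from where the row before left it, along the tool's axes as they then stand; what a row does not reach is not made up. A row lasts 1/8 s, in which the tool goes at most 62.5 mm and 10.7 degrees, less where a joint would pass 70% of its speed; a pose out of reach is approached as far as the arm can. A call with a gripper value outside its range is refused whole. The fingers move at their own pace and stop on an object; the grip force is fixed at half the most. Time passes only in rows, so rows that do not move let the fingers close. It gives the time, the measured TCP pose, the force and the opening at its end, in the units of the state.
- arm.read_state(): the state, without advancing time (a new reading comes with each control period).
- eyes.get_image(name): name is "side" or "top" or "wrist"; returns the picture (420x560x3 uint8, red, green, blue); there is no depth.
- eyes.camera_model(name): a dict with "K" (3x3 intrinsics, pixels), "k1" (the pictures are not rectified: a ray, as slopes to the right and down, at radius r is drawn at 1 + k1 r^2 times it, then the intrinsics apply), "rvec" (rotation vector, rad) and "tvec" (3), from world to camera coordinates, as OpenCV has them. Camera axes: x right, y down, z forward; pixel columns grow to the right and rows downward; lengths in mm; the calibration is good to about 2 mm. A picture is of the moment at which its call begins: read the wrist's pose just before it. camera_model takes no time and is no camera call; for the wrist camera it gives the pose at the moment of the call.
- arm.job_done(): hands the job in, once; it reports no verdict.
Trained networks look in the newest picture that a camera, given by its name, has taken for a name from the list of things; names that differ only in an ending like _2 or _b are one class to them, and where a whole thing is asked for, a point or a joint stands for the part that bears it (a point fixed in the world has none). Each returns a list of dicts, best first, with "conf" (0 to 1); they miss things now and then, are a little off and sometimes report something else, mostly with a low value. They report only what shows in the picture. A call takes as long as a camera call. They do not tell look-alikes from the thing itself.
- nets.boxes_of(camera, name): "position" ([column, row] as shares, 0 to 1, of the picture: columns of its width, rows of its height, amid what is visible of it).
The state is a dict: "clock": time; "joints": joint angles; "joint_vel": joint speeds; "joint_efforts": joint torques, N m; "position": TCP position; "ee_rot": TCP orientation; "contact_force": force on the tool from outside, world axes, zero at the start; "wrist_torque": the same for the moment, N m; "gripper_width": finger opening in mm.
Only numpy, scipy, OpenCV 4.12 (cv2) and the standard library are available. Lean on these libraries where they do the work, as an engineer would, in place of code of your own. Each camera call takes 0.05 s, during which the arm holds its last target.

## Working session

There is one attempt and no reset: what is moved stays moved. The work goes in short steps, Python scripts to look and compute and a tool call to move; the robot and the scene stay as the last step left them, time stands still between calls to the robot, and variables do not carry over. Pictures are saved under pics/ and viewed, and the job is handed in when it is done.

Besides the shell and the picture viewer there is one more tool, called by a JSON object that holds its "method" and its "body", one argument or row to a line. jog_arm: Moves the arm, as the interface text tells. Its arguments: {"type":"object","properties":{"rows":{"type":"array","items":{"type":"array"}}},"required":["rows"]}

```bash
mkdir -p pics; ls
python3 - <<'E'
from bench import arm, eyes, nets
import cv2, numpy as np
for n in ["side","top","wrist"]:
    im=eyes.get_image(n); cv2.imwrite(f"pics/{n}0.png",im[:,:,::-1])
    m=eyes.camera_model(n); print(n,m)
    if n!="wrist":
        for k in ["carrier","knob_grip","post_top","rail_nose","rail","plate","stop_pin"]:
            print(n,k,[(round(d['conf'],2),round(d['position'][0]*560),round(d['position'][1]*420)) for d in nets.boxes_of(n,k)])
print(arm.read_state())
E
```

```text
pics
side {'K': array([[546.02292153,   0.        , 274.58433374],
       [  0.        , 546.02292153, 204.76722097],
       [  0.        ,   0.        ,   1.        ]]), 'k1': 0.06460639040637263, 'rvec': array([ 1.02673377, -2.50538728,  0.92090514]), 'tvec': array([ 469.43614229,  310.62276352, 1265.99265264])}
side carrier [(0.85, 263, 277), (0.76, 154, 308), (0.62, 220, 382)]
side knob_grip [(0.52, 245, 267), (0.5, 219, 350)]
side post_top [(0.96, 264, 278), (0.9, 151, 308), (0.67, 221, 377)]
side rail_nose [(0.69, 333, 171)]
side rail [(0.96, 336, 175)]
side plate [(0.6, 322, 191)]
side stop_pin []
top {'K': array([[414.14074576,   0.        , 274.59251894],
       [  0.        , 414.14074576, 201.88060923],
       [  0.        ,   0.        ,   1.        ]]), 'k1': -0.08455938607618194, 'rvec': array([ 2.15293219, -2.14098832,  0.18755201]), 'tvec': array([  66.38422683,  566.34533578, 1052.06010777])}
top carrier [(0.94, 204, 245), (0.61, 119, 189), (0.59, 114, 284)]
top knob_grip []
top post_top [(0.93, 119, 284), (0.77, 122, 191), (0.76, 207, 240), (0.66, 199, 226)]
top rai
[... 474 characters left out ...]
rray([-1.06735553e+00,  3.84677555e-01,  7.95187358e-03, -2.92662995e-05,
       -1.19399582e+00, -2.58586391e-01]), 'joint_vel': array([-1.72874220e-03,  1.57819376e-03,  9.00041233e-05,  1.18890904e-03,
       -4.75983689e-04, -1.23125251e-03]), 'joint_efforts': array([ 3.38923755e-04, -3.92056274e+01,  1.88615692e+01,  4.19057429e+00,
       -2.26267402e-04, -1.38121450e-06]), 'position': array([ 151.53801169, -606.34870497,  231.34163538]), 'ee_rot': array([-1.22116257e-01,  9.92515802e-01, -2.96708814e-05,  2.65437470e-05]), 'contact_force': array([-0.15078045,  0.16941408, -0.58012035]), 'wrist_torque': array([-0.0223821 ,  0.04304172, -0.04701651]), 'gripper_width': 85.34470031552652}
```

View pics/side0.png

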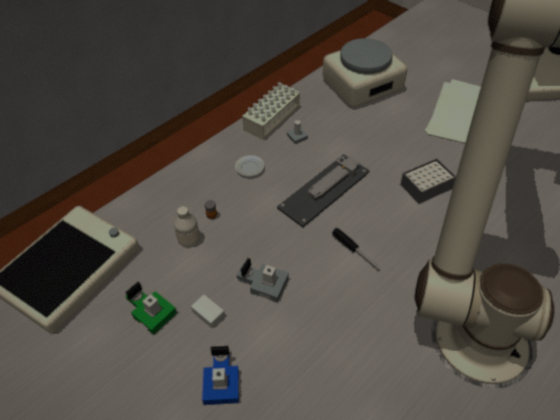

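View pics/top0.png

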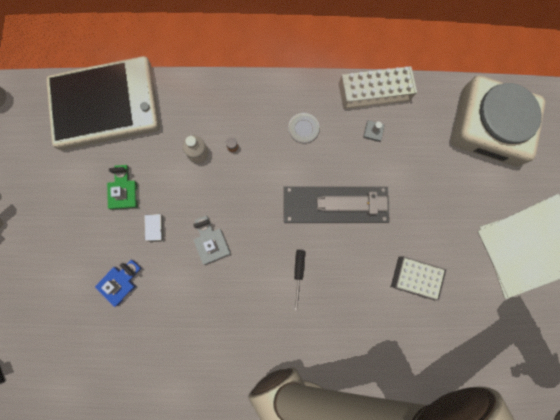

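View pics/wrist0.png

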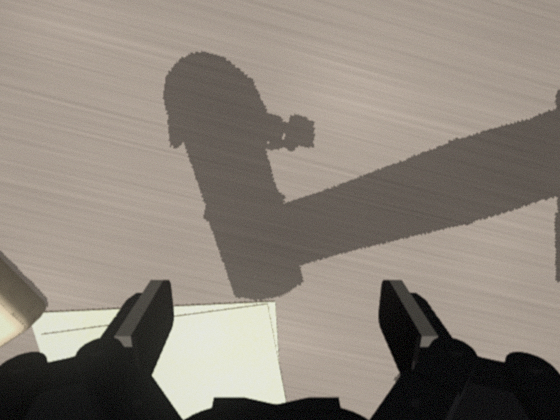

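```bash
cat > h.py <<'E'
import numpy as np, cv2
from bench import arm, eyes, nets
from scipy.spatial.transform import Rotation as R
def ray(m,px):
    K=m['K'];d=np.array([(px[0]-K[0,2])/K[0,0],(px[1]-K[1,2])/K[1,1]]);u=d.copy()
    for _ in range(30): u=d/(1+m['k1']*(u@u))
    Rm=R.from_rotvec(m['rvec']).as_matrix();o=-Rm.T@m['tvec'];return o,Rm.T@np.array([u[0],u[1],1])
def toz(m,px,z):
    o,d=ray(m,px);return o+d*(z-o[2])/d[2]
def proj(m,P):
    Rm=R.from_rotvec(m['rvec']).as_matrix();c=Rm@np.asarray(P,float)+m['tvec'];u=c[:2]/c[2];u=u*(1+m['k1']*(u@u))
    return u*np.diag(m['K'])[:2]+m['K'][:2,2]
E
python3 - <<'E'
from h import *
m=eyes.camera_model('top')
for p,z in [((209,245),70),((201,222),60),((211,245),28),((284,186),12),((284,222),12),((389,223),12),((388,187),12),((318,204),30),((373,203),42),((298,280),10),((303,128),10)]: print(p,z,toz(m,p,z).round(0))
im=cv2.imread('pics/top0.png')
cv2.imwrite('pics/c1.png',cv2.resize(im[200:280,170:250],None,fx=7,fy=7,interpolation=cv2.INTER_CUBIC))
cv2.imwrite('pics/c2.png',cv2.resize(im[170:240,275:400],None,fx=6,fy=6,interpolation=cv2.INTER_CUBIC))
E
```

```text
(209, 245) 70 [450. 236.  70.]
(201, 222) 60 [509. 260.  60.]
(211, 245) 28 [452. 237.  28.]
(284, 186) 12 [615.  43.  12.]
(284, 222) 12 [516.  43.  12.]
(389, 223) 12 [ 515. -244.   12.]
(388, 187) 12 [ 615. -245.   12.]
(318, 204) 30 [563. -47.  30.]
(373, 203) 42 [ 565. -194.   42.]
(298, 280) 10 [361.   6.  10.]
(303, 128) 10 [783. -10.  10.]
```

View pics/c1.png

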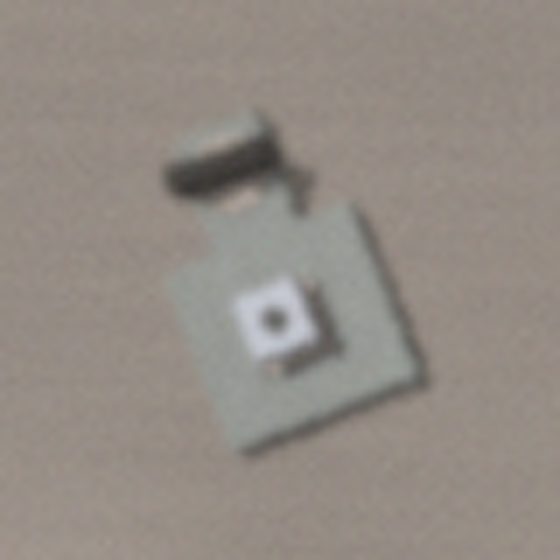

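View pics/c2.png

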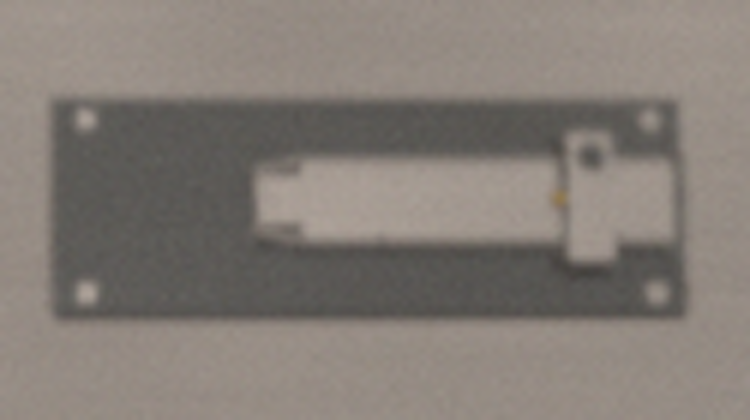

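```bash
cat >> h.py <<'E'
def rel(target,yaw=None):
    """print shift in tool axes (cm) to world target; yaw= desired world yaw(deg) of jaw axis (tool y), mod 180"""
    s=arm.read_state();Rt=R.from_quat(s['ee_rot']).as_matrix()
    d=Rt.T@(np.array(target)-s['position'])/10
    print('clock',round(s['clock'],2),'pos',s['position'].round(1),'yawy',np.degrees(np.arctan2(Rt[1,1],Rt[0,1])).round(2),'tilt',Rt[:,2].round(4),'j6',s['joints'][5].round(2),'F',s['contact_force'].round(1),'T',s['wrist_torque'].round(2),'w',round(s['gripper_width'],1))
    print('tool shift cm',d.round(2), 'tool x,y in world',Rt[:,0].round(3),Rt[:,1].round(3))
    if yaw is not None:
        c=np.degrees(np.arctan2(Rt[1,1],Rt[0,1]));e=(c-yaw+90)%180-90
        print('turn about tool z deg',round(e,2),'(or +-180)')
def snap(n,f):
    m=eyes.camera_model(n);im=eyes.get_image(n)[:,:,::-1].copy();cv2.imwrite('pics/'+f,im);return m,im
E
python3 - <<'E'
from h import *
m=eyes.camera_model('wrist');s=arm.read_state()
Rt=R.from_quat(s['ee_rot']).as_matrix()
Rm=R.from_rotvec(m['rvec']).as_matrix();o=-Rm.T@m['tvec']
print('cam in tool',Rt.T@(o-s['position']),'axes',(Rt.T@Rm.T).round(3))
rel([540,-90,280],0)
t=eyes.camera_model('top')
c=[toz(t,(170+(x-3)/7,200+(y-3)/7),28)[:2] for x,y in [(165,275),(355,205),(425,375),(240,450)]]
print(np.round(c,1),np.mean(c,axis=0))
p=toz(t,(170+273/7,200+317/7),70);print('post',p)
for a,b in [(1,0),(2,3)]:
    d=c[b]-c[a];print('y-axis yaw',np.degrees(np.arctan2(d[1],d[0])))
for a,b in [(3,0),(2,1)]:
    d=c[b]-c[a];print('x-axis yaw',np.degrees(np.arctan2(d[1],d[0])))
E
```

```text
cam in tool [ 8.31404759e+01 -5.58336998e-02 -1.43136198e+02] axes [[ 0.001 -0.947 -0.322]
 [ 1.     0.     0.001]
 [-0.001 -0.322  0.947]]
clock 0.85 pos [ 151.5 -606.3  231.3] yawy 104.03 tilt [ 1.e-04 -1.e-04 -1.e+00] j6 -0.26 F [-0.2  0.2 -0.6] T [-0.02  0.04 -0.05] w 85.3
tool shift cm [-50.2   40.68  -4.87] tool x,y in world [-0.97  -0.242 -0.   ] [-0.242  0.97  -0.   ]
turn about tool z deg -75.97 (or +-180)
[[467.8 284.7]
 [494.9 213.3]
 [430.9 185.5]
 [402.3 254.5]] [449.00431059 234.50095847]
post [448.97361178 236.25663932  70.        ]
y-axis yaw 110.79630873593176
y-axis yaw 112.49871119484136
x-axis yaw 24.820201523014063
x-axis yaw 23.492567627687478
```

{"method": "jog_arm", "body": {
  "rows": [
    [[-4.7,4.1,-0.2],[0,0,0],8.5],
    [[-4.7,4.1,-0.2],[0,0,0],8.5],
    [[-4.7,4.1,-0.2],[0,0,0],8.5],
    [[-4.7,4.1,-0.2],[0,0,0],8.5],
    [[-4.7,4.1,-0.2],[0,0,0],8.5],
    [[-4.7,4.1,-0.2],[0,0,0],8.5],
    [[-4.7,4.1,-0.2],[0,0,0],8.5],
    [[-4.7,4.1,-0.2],[0,0,0],8.5],
    [[-4.7,4.1,-0.2],[0,0,0],8.5],
    [[-4.7,4.1,-0.2],[0,0,0],8.5]
  ]
}}

```text
clock: 2.1
position: [509.0, -92.7, 251.9]
ee_rot: [-0.122, 0.992, -0.0, 0.001]
contact_force: [0.4, -0.9, 0.5]
gripper_width: 85.0
```

{"method": "jog_arm", "body": {
  "rows": [
    [[0,0,0],[0,0,0],8.5],
    [[0,0,0],[0,0,0],8.5]
  ]
}}

```text
clock: 2.35
position: [507.9, -94.5, 251.1]
ee_rot: [-0.122, 0.992, 0.0, -0.0]
contact_force: [-0.1, -0.3, -0.4]
gripper_width: 84.9
```

Run:
```python
from h import *
rel([450,236,200],111.7)
m,im=snap('wrist','w1.png'); np.save('w1.npy',m,allow_pickle=True)
print(nets.boxes_of('wrist','rail_nose'),nets.boxes_of('wrist','stop_pin'))
```

```text
clock 2.35 pos [507.9 -94.5 251.1] yawy 104.07 tilt [-7.e-04 -0.e+00 -1.e+00] j6 -1.46 F [-0.1 -0.3 -0.4] T [-0.07  0.03 -0.01] w 84.9
tool shift cm [-2.42 33.46  5.11] tool x,y in world [-0.97  -0.243  0.001] [-0.243  0.97   0.   ]
turn about tool z deg -7.63 (or +-180)
[{'position': [0.368, 0.5007], 'conf': 0.65}] [{'position': [0.985, 0.4864], 'conf': 0.22}]
```

View pics/w1.png

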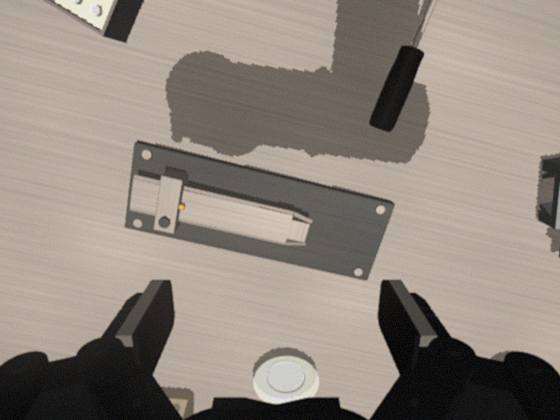

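```bash
cat >> h.py <<'E'
def rectify(m,im,z,x0,x1,y0,y1,s):
    """image: rows = x descending from x1, cols = y descending from y1 ; s px/mm"""
    H=int((x1-x0)*s);W=int((y1-y0)*s)
    jj,ii=np.meshgrid(np.arange(W),np.arange(H))
    P=np.stack([x1-ii/s,y1-jj/s,np.full(jj.shape,float(z))],-1)
    Rm=R.from_rotvec(m['rvec']).as_matrix();c=P@Rm.T+m['tvec'];u=c[...,:2]/c[...,2:];u=u*(1+m['k1']*(u**2).sum(-1,keepdims=True))
    K=m['K'];mp=(u*[K[0,0],K[1,1]]+[K[0,2],K[1,2]]).astype(np.float32)
    return cv2.remap(im,mp[...,0],mp[...,1],cv2.INTER_CUBIC)
E
python3 - <<'E'
from h import *
m=np.load('w1.npy',allow_pickle=True).item();im=cv2.imread('pics/w1.png')
r=rectify(m,im,12,490,640,-270,70,2.3);cv2.imwrite('pics/r12.png',r)
r=rectify(m,im,30,490,640,-270,70,2.3);cv2.imwrite('pics/r30.png',r)
E
```

```text
(no output)
```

View pics/r12.png

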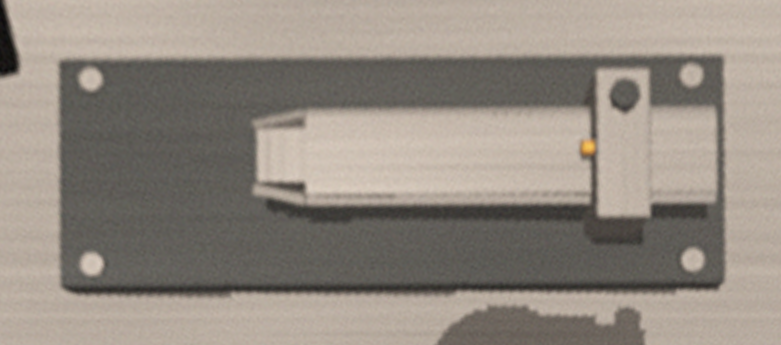

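View pics/r30.png

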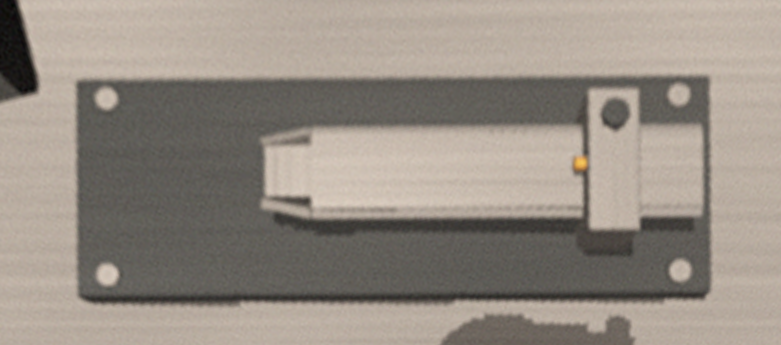

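{"method": "jog_arm", "body": {
  "rows": [
    [[0.4,5.5,0.8],[0,0,-1.3],8.5],
    [[0.4,5.5,0.8],[0,0,-1.3],8.5],
    [[0.4,5.5,0.8],[0,0,-1.3],8.5],
    [[0.4,5.5,0.8],[0,0,-1.3],8.5],
    [[0.4,5.5,0.8],[0,0,-1.3],8.5],
    [[0.4,5.5,0.8],[0,0,-1.2],8.5],
    [[0,0,0],[0,0,0],8.5],
    [[0,0,0],[0,0,0],8.5]
  ]
}}

```text
clock: 3.5
position: [387.4, 212.4, 203.5]
ee_rot: [-0.188, 0.982, -0.0, 0.0]
contact_force: [0.5, 0.2, -0.2]
gripper_width: 84.6
```

Run:
```python
from h import *
rel([449,236,200],111.7)
m,im=snap('wrist','w2.png'); np.save('w2.npy',m,allow_pickle=True)
print(arm.read_state()['joints'].round(3))
for k in ['post_top','knob_grip','carrier']:print(k,[(round(d['conf'],2),round(d['position'][0]*560),round(d['position'][1]*420)) for d in nets.boxes_of('wrist',k)])
```

```text
clock 3.5 pos [387.4 212.4 203.5] yawy 111.68 tilt [ 2.e-04  0.e+00 -1.e+00] j6 -2.06 F [ 0.5  0.2 -0.2] T [-0.04 -0.01  0.  ] w 84.6
tool shift cm [-6.6  -0.08  0.35] tool x,y in world [-0.929 -0.369 -0.   ] [-0.369  0.929 -0.   ]
turn about tool z deg -0.02 (or +-180)
[ 0.871  0.094 -0.46   0.    -1.017 -2.064]
post_top [(0.94, 276, 257), (0.74, 524, 254), (0.16, 34, 260)]
knob_grip [(0.87, 516, 277), (0.7, 278, 318)]
carrier [(0.92, 525, 257), (0.83, 275, 254), (0.24, 277, 321)]
```

View pics/w2.png

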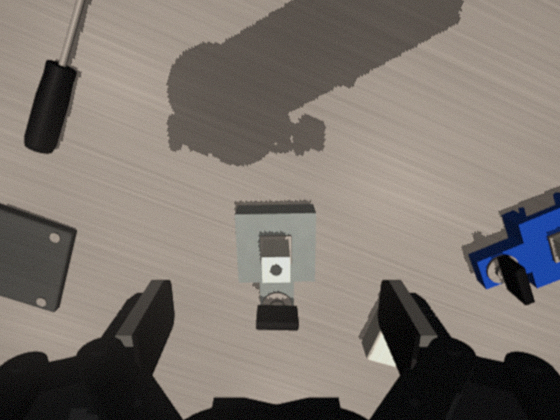

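Run:
```python
from h import *
m=np.load('w2.npy',allow_pickle=True).item();im=cv2.imread('pics/w2.png')
print('post',toz(m,(275.7,269.5),70), [toz(m,p,70).round(1) for p in [(261,258),(291,258),(290.5,283),(260.5,283)]])
print('knob top',toz(m,(277,311),65))
c=im[195:340,225:330];cv2.imwrite('pics/c3.png',cv2.resize(c,None,fx=4,fy=4,interpolation=cv2.INTER_CUBIC))
```

```text
post [448.52416691 236.9067107   70.        ] [array([443. , 221.3,  70. ]), array([433.6, 244.9,  70. ]), array([456. , 253.7,  70. ]), array([465.6, 229.5,  70. ])]
knob top [489.84718019 254.64613499  65.        ]
```

View pics/c3.png

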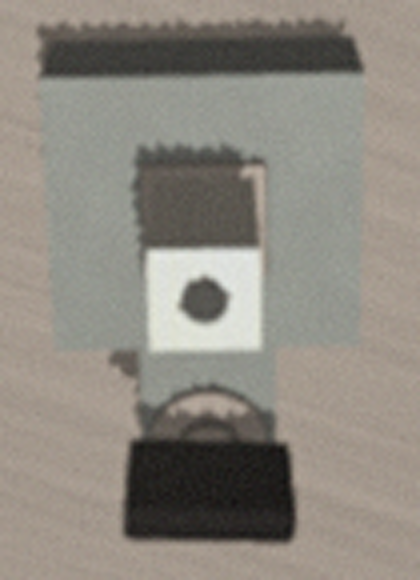

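{"method": "jog_arm", "body": {
  "rows": [
    [[-3.3,0,2.5],[0,0,0],6.0],
    [[-3.3,0,2.5],[0,0,0],6.0],
    [[0,0,4.0],[0,0,0],6.0],
    [[0,0,4.0],[0,0,0],6.0],
    [[0,0,2.0],[0,0,0],6.0],
    [[0,0,0],[0,0,0],6.0],
    [[0,0,0],[0,0,0],6.0]
  ]
}}

```text
clock: 4.58
position: [449.6, 237.6, 54.2]
ee_rot: [-0.188, 0.982, 0.0, 0.001]
contact_force: [1.1, -0.5, 0.4]
gripper_width: 60.1
```

Run:
```python
from h import *
rel([448.5,237,38],111.7)
m,im=snap('wrist','w3.png')
```

```text
clock 4.58 pos [449.6 237.6  54.2] yawy 111.69 tilt [ 0.0015  0.0011 -1.    ] j6 -2.0 F [ 1.1 -0.5  0.4] T [ 0.01 -0.01  0.02] w 60.1
tool shift cm [ 0.12 -0.02  1.62] tool x,y in world [-0.929 -0.37  -0.002] [-0.37   0.929  0.   ]
turn about tool z deg -0.01 (or +-180)
```

View pics/w3.png

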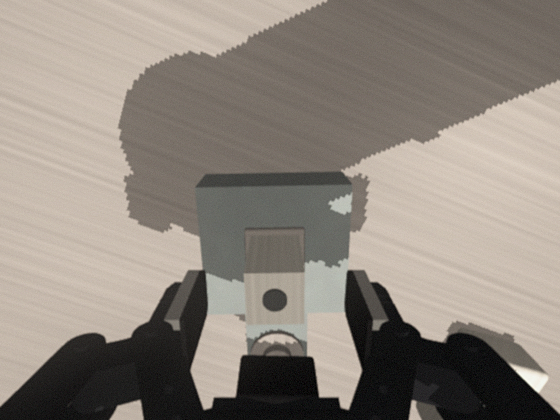

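{"method": "jog_arm", "body": {
  "rows": [
    [[0.1,0,1.0],[0,0,0],6.0],
    [[0,0,0.6],[0,0,0],6.0],
    [[0,0,0],[0,0,0],3.5],
    [[0,0,0],[0,0,0],2.0],
    [[0,0,0],[0,0,0],2.0],
    [[0,0,0],[0,0,0],2.0],
    [[0,0,0],[0,0,0],2.0]
  ]
}}

```text
clock: 5.5
position: [447.8, 237.3, 37.6]
ee_rot: [-0.189, 0.982, 0.0, 0.0]
contact_force: [0.1, 0.1, 1.5]
gripper_width: 23.1
```

Run:
```python
from h import *
rel([564.5,2,68],90.4)
m,im=snap('wrist','w4.png')
```

```text
clock 5.5 pos [447.8 237.3  37.6] yawy 111.74 tilt [ 3.e-04  3.e-04 -1.e+00] j6 -2.0 F [0.1 0.1 1.5] T [0.   0.11 0.07] w 23.1
tool shift cm [ -2.13 -26.18  -3.05] tool x,y in world [-0.929 -0.37  -0.   ] [-0.37   0.929  0.   ]
turn about tool z deg 21.34 (or +-180)
```

View pics/w4.png

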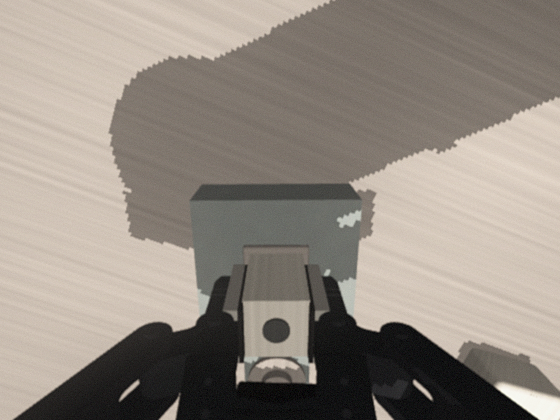

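{"method": "jog_arm", "body": {
  "rows": [
    [[0,0,-2.0],[0,0,0],2.0],
    [[0,0,-3.0],[0,0,0],2.0],
    [[-0.3,-3.3,0],[0,0,0],2.0],
    [[-0.4,-4.6,0],[0,0,0],2.0],
    [[-0.4,-4.6,0],[0,0,0],2.0],
    [[-0.4,-4.6,0],[0,0,0],2.0],
    [[-0.3,-4.6,0],[0,0,0],2.0],
    [[-0.3,-3.5,0],[0,0,0],2.0],
    [[0,-0.9,0],[0,0,5.0],2.0],
    [[0,0,0],[0,0,8.0],2.0]
  ]
}}

```text
clock: 6.8
position: [562.1, 1.1, 85.1]
ee_rot: [-0.072, 0.997, 0.0, -0.002]
contact_force: [-0.6, 0.0, -4.2]
gripper_width: 23.3
```

{"method": "jog_arm", "body": {
  "rows": [
    [[0,0,0],[0,0,8.3],2.0],
    [[0,0,0],[0,0,0],2.0],
    [[0,0,0],[0,0,0],2.0]
  ]
}}

```text
clock: 7.18
position: [563.0, 2.4, 86.4]
ee_rot: [-0.005, 1.0, -0.0, -0.001]
contact_force: [1.1, 0.6, -6.0]
gripper_width: 22.9
```

Run:
```python
from h import *
rel([564.5,2,50],90.4)
m,im=snap('wrist','w5.png');np.save('w5.npy',m,allow_pickle=True)
m,im=snap('top','t5.png')
cv2.imwrite('pics/t5c.png',cv2.resize(im[160:250,250:400],None,fx=5,fy=5,interpolation=cv2.INTER_CUBIC))
```

```text
clock 7.17 pos [563.    2.4  86.4] yawy 90.52 tilt [-2.e-03 -2.e-04 -1.e+00] j6 -1.85 F [ 1.1  0.6 -6. ] T [-0.01  0.05 -0.03] w 22.9
tool shift cm [-0.16 -0.04  3.64] tool x,y in world [-1.    -0.009  0.002] [-0.009  1.    -0.   ]
turn about tool z deg 0.12 (or +-180)
```

View pics/w5.png

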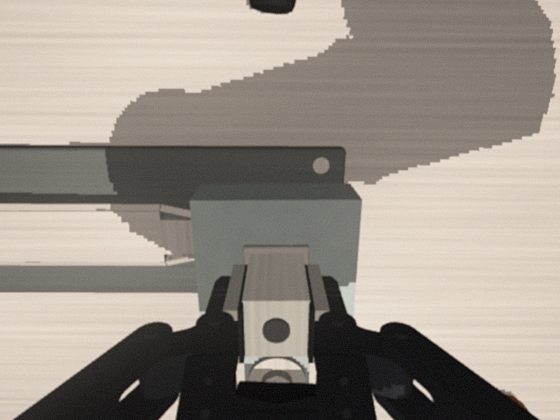

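View pics/t5c.png

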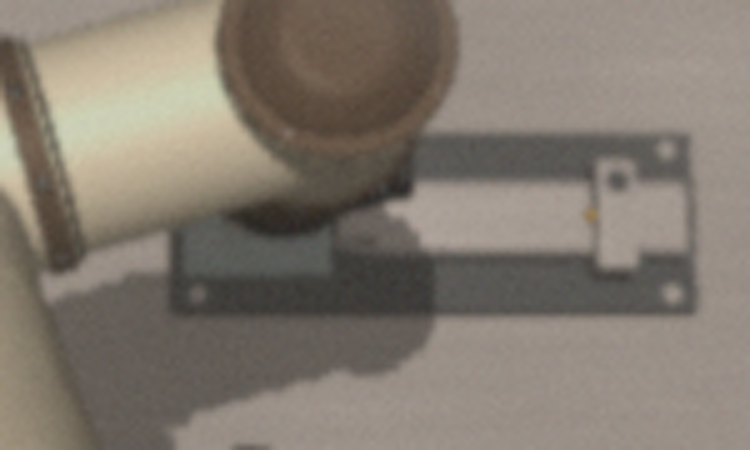

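Run:
```python
from h import *
m=np.load('w5.npy',allow_pickle=True).item();im=cv2.imread('pics/w5.png')
g=cv2.cvtColor(im,cv2.COLOR_BGR2GRAY)
cv2.imwrite('pics/c5.png',cv2.resize(im[130:310,0:200],None,fx=3.5,fy=3.2,interpolation=cv2.INTER_CUBIC))
for z in (12,30):
    r=rectify(m,im,z,500,640,-110,-20,5); cv2.imwrite(f'pics/r5_{z}.png',r[:, :]) if z==30 else cv2.imwrite('pics/r5_12.png',r)
```

```text
(no output)
```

View pics/r5_30.png

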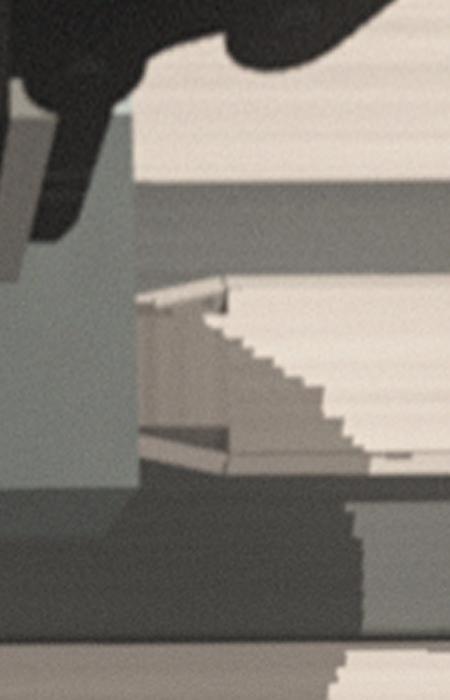

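View pics/r5_12.png

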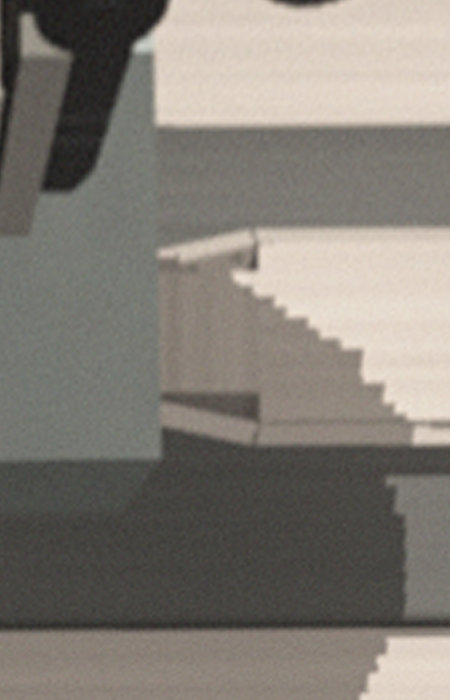

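Run:
```python
from h import *
m=np.load('w5.npy',allow_pickle=True).item()
z=118.8
print('post',toz(m,(276,330),z))
print('post edges',[toz(m,p,z).round(1) for p in [(245,361),(308,361),(246,302),(306,302)]])
print('body edge z=76.8 (28)',[toz(m,p,76.8).round(1) for p in [(193,200),(360,200)]], 'bottom',[toz(m,p,48.8).round(1) for p in [(202,185),(351,185)]])
```

```text
post [564.22929828   2.56352119 118.8       ]
post edges [array([578.2,  -9. , 118.8]), array([578. ,  14.8, 118.8]), array([552.5,  -8.2, 118.8]), array([552.3,  13.1, 118.8])]
body edge z=76.8 (28) [array([528. , -34.4,  76.8]), array([527.3,  39.4,  76.8])] bottom [array([528.6, -35.9,  48.8]), array([527.9,  41. ,  48.8])]
```

{"method": "jog_arm", "body": {
  "rows": [
    [[0,0,1.5],[0,0,0],2.0],
    [[0,0,1.3],[0,0,0],2.0],
    [[0,0,0.5],[0,0,0],2.0],
    [[0,0,0],[0,0,0],2.0],
    [[0,0,0],[0,0,0],2.0]
  ]
}}

```text
clock: 7.9
position: [564.2, 2.5, 54.6]
ee_rot: [-0.004, 1.0, 0.0, 0.0]
contact_force: [1.0, 0.0, -4.9]
gripper_width: 23.4
```

{"method": "jog_arm", "body": {
  "rows": [
    [[0,0,0.15],[0,0,0],2.0],
    [[0,0,0.1],[0,0,0],2.0],
    [[0,0,0],[0,0,0],2.0]
  ]
}}

```text
clock: 8.28
position: [563.7, 2.5, 51.9]
ee_rot: [-0.004, 1.0, 0.0, -0.0]
contact_force: [-0.5, -0.5, -6.0]
gripper_width: 23.1
```

{"method": "jog_arm", "body": {
  "rows": [
    [[0,0,0.1],[0,0,0],2.0],
    [[0,0,0.1],[0,0,0],2.0],
    [[0,0,0],[0,0,0],2.0]
  ]
}}

```text
clock: 8.65
position: [563.8, 2.5, 49.7]
ee_rot: [-0.004, 1.0, -0.0, -0.0]
contact_force: [-0.0, 0.3, -5.5]
gripper_width: 23.4
```

{"method": "jog_arm", "body": {
  "rows": [
    [[0,0,0.1],[0,0,0],2.0],
    [[0,0,0],[0,0,0],2.0]
  ]
}}

```text
clock: 8.9
position: [563.8, 2.5, 49.6]
ee_rot: [-0.004, 1.0, -0.0, 0.0]
contact_force: [-2.6, -0.3, 2.6]
gripper_width: 23.1
```

{"method": "jog_arm", "body": {
  "rows": [
    [[0,0,-0.1],[0,0,0],2.6],
    [[0,0,0],[0,0,0],2.6],
    [[0,-0.2,0],[0,0,0],2.6],
    [[0,-0.2,0],[0,0,0],2.6],
    [[0,-0.2,0],[0,0,0],2.6],
    [[0,-0.2,0],[0,0,0],2.6]
  ]
}}

```text
clock: 9.65
position: [564.6, -5.2, 50.3]
ee_rot: [-0.004, 1.0, 0.0, 0.001]
contact_force: [0.0, 4.0, 3.7]
gripper_width: 26.1
```

Run:
```python
from h import *
rel([564.5,-5.5,50],90.4)
m,im=snap('wrist','w6.png')
```

```text
clock 9.65 pos [564.6  -5.2  50.3] yawy 90.45 tilt [ 1.7e-03  5.0e-04 -1.0e+00] j6 -1.84 F [0.  4.  3.7] T [ 1.15 -0.08  0.02] w 26.1
tool shift cm [ 0.01 -0.03  0.03] tool x,y in world [-1.    -0.008 -0.002] [-0.008  1.     0.   ]
turn about tool z deg 0.05 (or +-180)
```

View pics/w6.png

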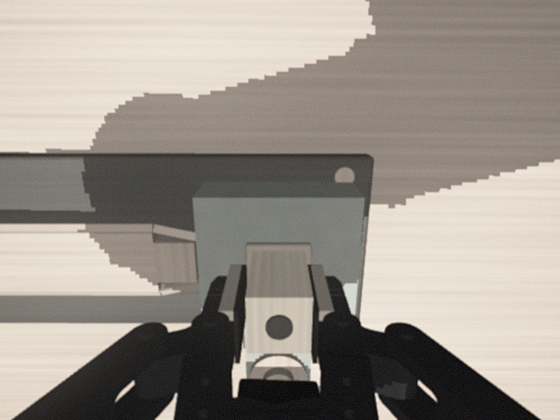

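{"method": "jog_arm", "body": {
  "rows": [
    [[0,0.1,0.3],[0,0,0],2.6],
    [[0,0,0.2],[0,0,0],2.5],
    [[0,0,0],[0,0,0],2.45],
    [[0,0,0],[0,0,0],2.45]
  ]
}}

```text
clock: 10.2
position: [563.3, -4.8, 44.4]
ee_rot: [-0.004, 1.0, -0.0, -0.001]
contact_force: [0.7, 1.1, -0.4]
gripper_width: 24.6
```

{"method": "jog_arm", "body": {
  "rows": [
    [[0,-0.2,0],[0,0,0],2.45],
    [[0,-0.2,0],[0,0,0],2.45],
    [[0,-0.2,0],[0,0,0],2.45]
  ]
}}

```text
clock: 10.58
position: [563.9, -10.6, 44.8]
ee_rot: [-0.004, 1.0, 0.0, 0.0]
contact_force: [0.3, 2.4, -1.3]
gripper_width: 24.7
```

{"method": "jog_arm", "body": {
  "rows": [
    [[0,-0.2,0],[0,0,0],2.45],
    [[0,-0.2,0],[0,0,0],2.45],
    [[0,-0.2,0],[0,0,0],2.45],
    [[0,-0.2,0],[0,0,0],2.45]
  ]
}}

```text
clock: 11.08
position: [563.9, -18.7, 44.8]
ee_rot: [-0.004, 1.0, 0.0, -0.0]
contact_force: [0.5, 2.0, -1.6]
gripper_width: 24.1
```

{"method": "jog_arm", "body": {
  "rows": [
    [[0,-0.2,0],[0,0,0],2.45],
    [[0,-0.2,0],[0,0,0],2.45],
    [[0,-0.2,0],[0,0,0],2.45]
  ]
}}

```text
clock: 11.45
position: [564.0, -24.7, 44.8]
ee_rot: [-0.004, 1.0, 0.0, -0.0]
contact_force: [0.9, 0.6, -1.3]
gripper_width: 24.3
```

Run:
```python
from h import *
rel([564.7,-32,44],90.4)
m,im=snap('wrist','w7.png')
```

```text
clock 11.45 pos [564.  -24.7  44.8] yawy 90.42 tilt [-0.  0. -1.] j6 -1.81 F [ 0.9  0.6 -1.3] T [0.49 0.04 0.01] w 24.3
tool shift cm [-0.07 -0.73  0.08] tool x,y in world [-1.    -0.007  0.   ] [-0.007  1.     0.   ]
turn about tool z deg 0.02 (or +-180)
```

View pics/w7.png

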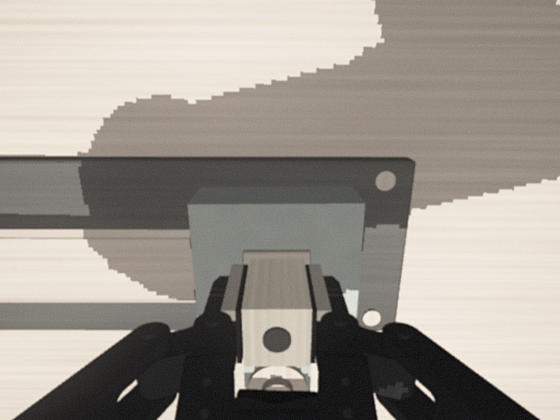

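{"method": "jog_arm", "body": {
  "rows": [
    [[0,-0.15,0],[0,0,0],2.45],
    [[0,-0.15,0],[0,0,0],2.45],
    [[0,-0.15,0],[0,0,0],2.45],
    [[0,-0.15,0],[0,0,0],2.45]
  ]
}}

```text
clock: 12.0
position: [564.2, -30.6, 44.9]
ee_rot: [-0.004, 1.0, 0.0, 0.0]
contact_force: [0.3, 1.3, 0.2]
gripper_width: 24.0
```

{"method": "jog_arm", "body": {
  "rows": [
    [[0,-0.2,0],[0,0,0],2.45],
    [[0,-0.2,0],[0,0,0],2.45],
    [[0,-0.2,0],[0,0,0],2.45],
    [[0,-0.2,0],[0,0,0],2.45]
  ]
}}

```text
clock: 12.5
position: [564.1, -38.7, 44.9]
ee_rot: [-0.004, 1.0, 0.0, 0.0]
contact_force: [-0.3, 1.6, -0.7]
gripper_width: 24.6
```

{"method": "jog_arm", "body": {
  "rows": [
    [[0,-0.25,0],[0,0,0],2.45],
    [[0,-0.25,0],[0,0,0],2.45],
    [[0,-0.25,0],[0,0,0],2.45],
    [[0,-0.25,0],[0,0,0],2.45],
    [[0,-0.25,0],[0,0,0],2.45]
  ]
}}

```text
clock: 13.12
position: [564.2, -51.2, 44.9]
ee_rot: [-0.004, 1.0, 0.0, 0.0]
contact_force: [-0.1, 3.1, 0.3]
gripper_width: 24.6
```

{"method": "jog_arm", "body": {
  "rows": [
    [[0,-0.25,0],[0,0,0],2.45],
    [[0,-0.25,0],[0,0,0],2.45],
    [[0,-0.25,0],[0,0,0],2.45],
    [[0,-0.25,0],[0,0,0],2.45],
    [[0,-0.25,0],[0,0,0],2.45],
    [[0,-0.25,0],[0,0,0],2.45]
  ]
}}

```text
clock: 13.88
position: [564.3, -66.2, 44.9]
ee_rot: [-0.004, 1.0, 0.0, 0.0]
contact_force: [1.2, 3.6, 1.1]
gripper_width: 24.6
```

{"method": "jog_arm", "body": {
  "rows": [
    [[0,-0.25,0],[0,0,0],2.45],
    [[0,-0.25,0],[0,0,0],2.45],
    [[0,-0.25,0],[0,0,0],2.45],
    [[0,-0.25,0],[0,0,0],2.45],
    [[0,-0.25,0],[0,0,0],2.45],
    [[0,-0.25,0],[0,0,0],2.45]
  ]
}}

```text
clock: 14.62
position: [564.4, -81.2, 44.9]
ee_rot: [-0.004, 1.0, 0.0, 0.0]
contact_force: [0.3, 3.5, 2.4]
gripper_width: 24.5
```

{"method": "jog_arm", "body": {
  "rows": [
    [[0,-0.25,0],[0,0,0],2.45],
    [[0,-0.25,0],[0,0,0],2.45],
    [[0,-0.25,0],[0,0,0],2.45],
    [[0,-0.25,0],[0,0,0],2.45],
    [[0,-0.25,0],[0,0,0],2.45],
    [[0,-0.25,0],[0,0,0],2.45],
    [[0,-0.25,0],[0,0,0],2.45],
    [[0,-0.25,0],[0,0,0],2.45]
  ]
}}

```text
clock: 15.62
position: [564.6, -101.2, 44.9]
ee_rot: [-0.004, 1.0, 0.0, 0.0]
contact_force: [0.5, 3.0, 1.6]
gripper_width: 24.6
```

Run:
```python
from h import *
rel([565.2,-146,44],90.4)
m,im=snap('wrist','w8.png');np.save('w8.npy',m,allow_pickle=True)
```

```text
clock 15.62 pos [ 564.6 -101.2   44.9] yawy 90.43 tilt [ 1.e-04  0.e+00 -1.e+00] j6 -1.67 F [0.5 3.  1.6] T [ 1.05 -0.02 -0.03] w 24.6
tool shift cm [-0.03 -4.48  0.09] tool x,y in world [-1.    -0.007 -0.   ] [-0.007  1.     0.   ]
turn about tool z deg 0.03 (or +-180)
```

View pics/w8.png

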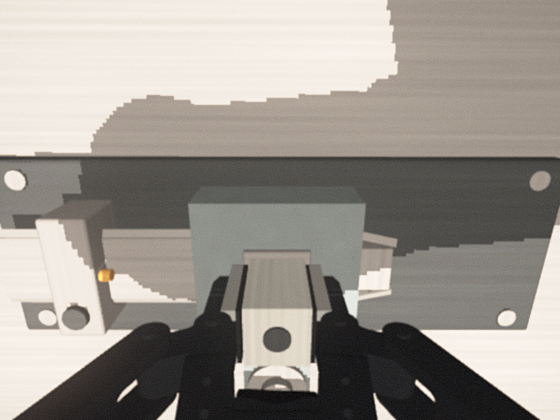

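Run:
```python
from h import *
m=np.load('w8.npy',allow_pickle=True).item()
for p,z in [((89,280),42),((93,222),42),((190,205),40),((192,260),40),((364,205),40),((98,276),27)]: print(p,z,toz(m,p,z).round(1))
```

```text
(89, 280) 42 [ 566.1 -186.3   42. ]
(93, 222) 42 [ 537.7 -180.1   42. ]
(190, 205) 40 [ 530.4 -138.2   40. ]
(192, 260) 40 [ 556.6 -139.1   40. ]
(364, 205) 40 [529.8 -63.4  40. ]
(98, 276) 27 [ 572.5 -190.1   27. ]
```

{"method": "jog_arm", "body": {
  "rows": [
    [[0,-0.25,0],[0,0,0],2.45],
    [[0,-0.25,0],[0,0,0],2.45],
    [[0,-0.25,0],[0,0,0],2.45],
    [[0,-0.25,0],[0,0,0],2.45],
    [[0,-0.25,0],[0,0,0],2.45],
    [[0,-0.25,0],[0,0,0],2.45],
    [[0,-0.25,0],[0,0,0],2.45],
    [[0,-0.25,0],[0,0,0],2.45]
  ]
}}

```text
clock: 16.68
position: [564.7, -121.2, 44.8]
ee_rot: [-0.004, 1.0, 0.0, 0.0]
contact_force: [-0.3, 3.7, 2.5]
gripper_width: 24.6
```

{"method": "jog_arm", "body": {
  "rows": [
    [[0,-0.2,0],[0,0,0],2.45],
    [[0,-0.2,0],[0,0,0],2.45],
    [[0,-0.2,0],[0,0,0],2.45],
    [[0,-0.2,0],[0,0,0],2.45],
    [[0,-0.1,0],[0,0,0],2.45]
  ]
}}

```text
clock: 17.3
position: [564.8, -130.2, 44.8]
ee_rot: [-0.004, 1.0, -0.0, 0.0]
contact_force: [0.3, 4.3, 3.3]
gripper_width: 24.5
```

Run:
```python
from h import *
rel([565.2,-146,44],90.4)
m,im=snap('wrist','w9.png');np.save('w9.npy',m,allow_pickle=True)
cv2.imwrite('pics/w9c.png',cv2.resize(im[160:340,40:240],None,fx=3.5,fy=3.3,interpolation=cv2.INTER_CUBIC))
```

```text
clock 17.3 pos [ 564.8 -130.2   44.8] yawy 90.42 tilt [ 0. -0. -1.] j6 -1.62 F [0.3 4.3 3.3] T [ 1.06 -0.02  0.06] w 24.5
tool shift cm [-0.03 -1.58  0.08] tool x,y in world [-1.    -0.007 -0.   ] [-0.007  1.    -0.   ]
turn about tool z deg 0.02 (or +-180)
```

View pics/w9c.png

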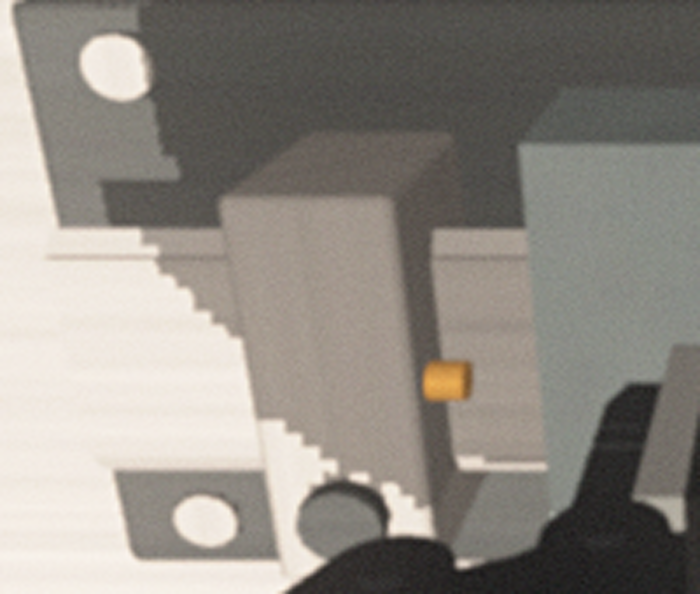

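{"method": "jog_arm", "body": {
  "rows": [
    [[0,-0.15,0],[0,0,0],2.45],
    [[0,-0.15,0],[0,0,0],2.45],
    [[0,-0.15,0],[0,0,0],2.45],
    [[0,-0.15,0],[0,0,0],2.45],
    [[0,-0.1,0],[0,0,0],2.45],
    [[0,-0.1,0],[0,0,0],2.45],
    [[0,-0.1,0],[0,0,0],2.45]
  ]
}}

```text
clock: 18.23
position: [564.8, -139.1, 44.8]
ee_rot: [-0.004, 1.0, 0.0, -0.0]
contact_force: [-0.1, 4.2, 2.8]
gripper_width: 24.5
```

{"method": "jog_arm", "body": {
  "rows": [
    [[0,-0.05,0],[0,0,0],2.45],
    [[0,-0.05,0],[0,0,0],2.45],
    [[0,-0.05,0],[0,0,0],2.45],
    [[0,-0.05,0],[0,0,0],2.45]
  ]
}}

```text
clock: 18.73
position: [564.8, -141.0, 44.8]
ee_rot: [-0.004, 1.0, 0.0, -0.0]
contact_force: [0.6, 4.4, 2.6]
gripper_width: 24.4
```

{"method": "jog_arm", "body": {
  "rows": [
    [[0,-0.05,0],[0,0,0],2.45],
    [[0,-0.05,0],[0,0,0],2.45],
    [[0,-0.05,0],[0,0,0],2.45]
  ]
}}

```text
clock: 19.1
position: [564.9, -142.5, 44.8]
ee_rot: [-0.004, 1.0, 0.0, -0.0]
contact_force: [0.5, 4.4, 1.6]
gripper_width: 24.6
```

{"method": "jog_arm", "body": {
  "rows": [
    [[0,-0.05,0],[0,0,0],2.45],
    [[0,-0.05,0],[0,0,0],2.45],
    [[0,-0.05,0],[0,0,0],2.45]
  ]
}}

```text
clock: 19.48
position: [564.9, -144.0, 44.8]
ee_rot: [-0.004, 1.0, 0.0, -0.0]
contact_force: [-0.2, 4.2, 1.8]
gripper_width: 24.5
```

{"method": "jog_arm", "body": {
  "rows": [
    [[0,-0.05,0],[0,0,0],2.45],
    [[0,-0.05,0],[0,0,0],2.45]
  ]
}}

```text
clock: 19.73
position: [564.9, -145.1, 44.8]
ee_rot: [-0.004, 1.0, 0.0, -0.0]
contact_force: [-0.4, 4.2, 3.2]
gripper_width: 24.5
```

Run:
```python
from h import *
rel([565.2,-146,44],90.4)
m,im=snap('wrist','w10.png');np.save('w9.npy',m,allow_pickle=True)
cv2.imwrite('pics/w10c.png',cv2.resize(im[160:340,40:240],None,fx=3.5,fy=3.3,interpolation=cv2.INTER_CUBIC))
```

```text
clock 19.73 pos [ 564.9 -145.1   44.8] yawy 90.42 tilt [-0.  0. -1.] j6 -1.59 F [-0.4  4.2  3.2] T [ 1.18 -0.01 -0.  ] w 24.5
tool shift cm [-0.03 -0.09  0.08] tool x,y in world [-1.    -0.007  0.   ] [-0.007  1.     0.   ]
turn about tool z deg 0.02 (or +-180)
```

View pics/w10c.png

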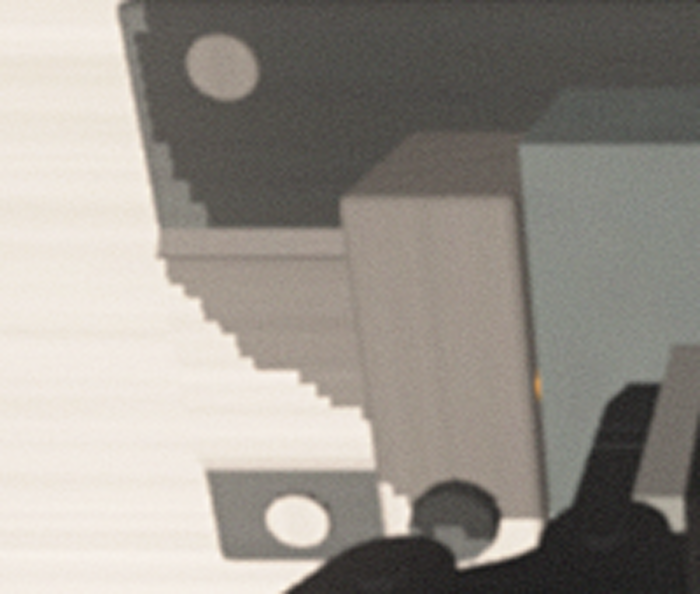

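Nearly there: under 1 mm of gap at column ~520 of the crop, with a sliver of pin still visible at (540,385).

{"method": "jog_arm", "body": {
  "rows": [
    [[0,-0.03,0],[0,0,0],2.45],
    [[0,-0.03,0],[0,0,0],2.45]
  ]
}}

```text
clock: 20.02
position: [564.9, -145.6, 44.8]
ee_rot: [-0.004, 1.0, 0.0, -0.0]
contact_force: [-0.2, 4.3, 1.5]
gripper_width: 24.6
```

{"method": "jog_arm", "body": {
  "rows": [
    [[0,-0.03,0],[0,0,0],2.45],
    [[0,-0.02,0],[0,0,0],2.45]
  ]
}}

```text
clock: 20.27
position: [564.9, -145.8, 44.8]
ee_rot: [-0.004, 1.0, 0.0, -0.0]
contact_force: [-0.2, 6.5, 3.1]
gripper_width: 24.7
```

{"method": "jog_arm", "body": {
  "rows": [
    [[0,-0.02,0],[0,0,0],2.45],
    [[0,-0.02,0],[0,0,0],2.45]
  ]
}}

```text
clock: 20.52
position: [564.9, -145.9, 44.8]
ee_rot: [-0.004, 1.0, 0.0, 0.0]
contact_force: [-0.2, 7.7, 3.9]
gripper_width: 24.1
```

{"method": "jog_arm", "body": {
  "rows": [
    [[0,0,0],[0,0,0],3.2],
    [[0,0,0],[0,0,0],4.5],
    [[0,0,-1.0],[0,0,0],4.5],
    [[0,0,-3.0],[0,0,0],4.5],
    [[0,0,-4.0],[0,0,0],4.5],
    [[-3.0,0,-0.5],[0,0,0],4.5],
    [[-3.2,0,0],[0,0,0],4.5],
    [[0,0,0],[0,0,-10],4.5],
    [[0,0,0],[0,0,-10],4.5],
    [[0,0,0],[0,0,-10],4.5]
  ]
}}

```text
clock: 21.78
position: [626.9, -146.4, 130.3]
ee_rot: [-0.265, 0.964, -0.0, 0.0]
contact_force: [0.4, -0.3, 0.3]
gripper_width: 44.5
```

{"method": "jog_arm", "body": {
  "rows": [
    [[0,0,0],[0,0,-10],4.5],
    [[0,0,0],[0,0,-10],4.5],
    [[0,0,0],[0,0,-10],4.5],
    [[0,0,0],[0,0,-10],4.5],
    [[0,0,0],[0,0,-10],4.5],
    [[0,0,0],[0,0,-5],4.5],
    [[0,0,0],[0,0,0],4.5],
    [[0,0,0],[0,0,0],4.5]
  ]
}}

```text
clock: 22.78
position: [626.9, -146.2, 130.1]
ee_rot: [-0.678, 0.735, -0.0, 0.0]
contact_force: [-0.5, 0.2, 0.9]
gripper_width: 44.8
```

Run:
```python
from h import *
rel([627.3,-145,50],0)
m,im=snap('wrist','w11.png');np.save('w11.npy',m,allow_pickle=True)
```

```text
clock 22.77 pos [ 626.9 -146.2  130.1] yawy 175.35 tilt [ 3.e-04 -1.e-04 -1.e+00] j6 -0.1 F [-0.5  0.2  0.9] T [-0.03  0.03  0.02] w 44.8
tool shift cm [-0.13 -0.03  8.01] tool x,y in world [-0.081 -0.997  0.   ] [-0.997  0.081 -0.   ]
turn about tool z deg -4.65 (or +-180)
```

View pics/w11.png

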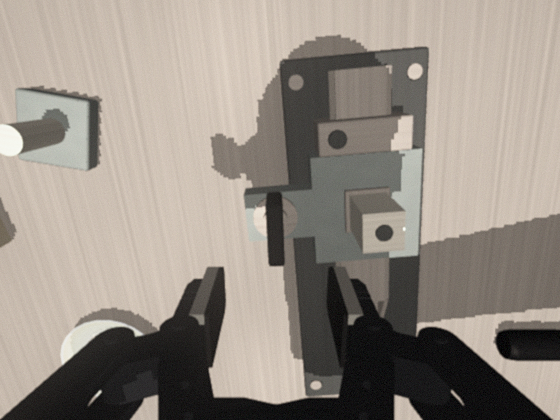

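Run:
```python
from h import *
im=cv2.imread('pics/w11.png')
cv2.imwrite('pics/w11c.png',cv2.resize(im[180:280,230:330],None,fx=6,fy=6,interpolation=cv2.INTER_CUBIC))
```

```text
(no output)
```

View pics/w11c.png

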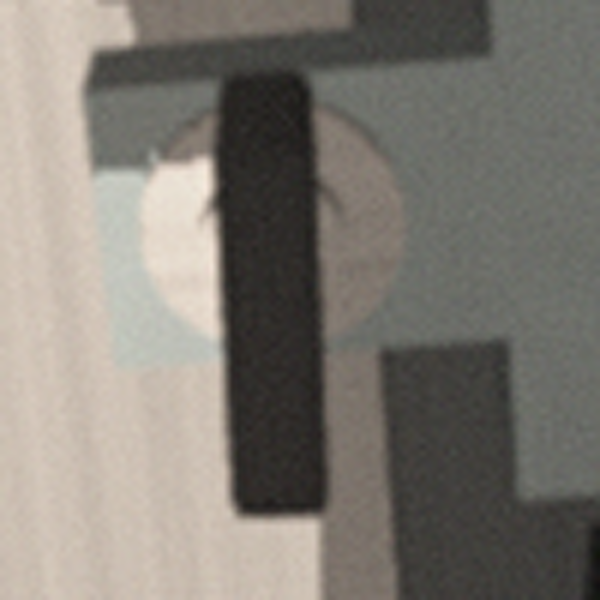

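Run:
```python
from h import *
m=np.load('w11.npy',allow_pickle=True).item()
f=lambda x,y:toz(m,(230+(x-3)/6,180+(y-3)/6),77)[:2]
a=[f(237,510),f(326,510)]; b=[f(221,250),f(318,250)]
print(np.round(a+b,1)); 
for i in (0,1):
    d=a[i]-b[i];print(np.degrees(np.arctan2(d[1],d[0])))
e=(a[0]+a[1])/2; print('end centre',e)
for an in (86,87,88,89,90): print(an,(e-20*np.array([np.cos(np.radians(an)),np.sin(np.radians(an))])).round(1))
```

```text
[[ 632.4 -127.3]
 [ 623.5 -126.6]
 [ 631.5 -155.3]
 [ 622.2 -154.6]]
88.2019155078483
87.37976954736565
end centre [ 627.92353527 -126.98276948]
86 [ 626.5 -146.9]
87 [ 626.9 -147. ]
88 [ 627.2 -147. ]
89 [ 627.6 -147. ]
90 [ 627.9 -147. ]
```

{"method": "jog_arm", "body": {
  "rows": [
    [[0,0,2.0],[0,0,-2.4],3.2],
    [[0,0,3.0],[0,0,0],3.2],
    [[0,0,2.0],[0,0,0],3.2],
    [[0,0,1.0],[0,0,0],3.2],
    [[0,0,0],[0,0,0],3.2],
    [[0,0,0],[0,0,0],3.2]
  ]
}}

```text
clock: 23.58
position: [627.7, -146.1, 50.9]
ee_rot: [-0.694, 0.72, -0.001, 0.001]
contact_force: [0.4, 0.1, -0.5]
gripper_width: 32.2
```

Run:
```python
from h import *
rel([627.2,-146.4,50],177.8)
m,im=snap('wrist','w12.png')
```

```text
clock 23.57 pos [ 627.7 -146.1   50.9] yawy 177.83 tilt [ 1.9e-03 -2.0e-04 -1.0e+00] j6 -0.06 F [ 0.4  0.1 -0.5] T [0.02 0.01 0.  ] w 32.2
tool shift cm [0.03 0.05 0.09] tool x,y in world [-0.038 -0.999  0.   ] [-0.999  0.038 -0.002]
turn about tool z deg 0.03 (or +-180)
```

View pics/w12.png

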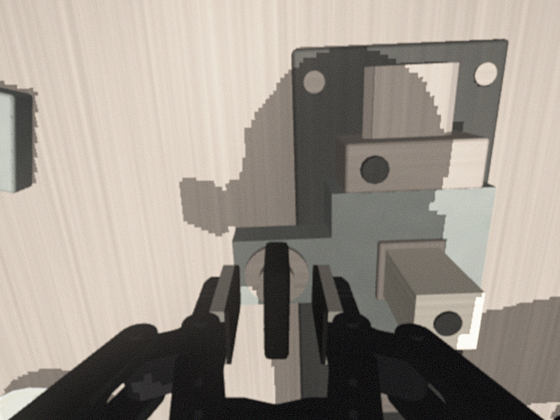

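{"method": "jog_arm", "body": {
  "rows": [
    [[0,0,0],[0,0,0],2.0],
    [[0,0,0],[0,0,0],1.4],
    [[0,0,0],[0,0,0],0.6],
    [[0,0,0],[0,0,0],0.6],
    [[0,0,0],[0,0,0],0.6]
  ]
}}

```text
clock: 24.25
position: [627.4, -146.0, 50.4]
ee_rot: [-0.694, 0.72, -0.0, 0.0]
contact_force: [0.1, 0.8, 3.7]
gripper_width: 9.0
```

Run:
```python
from h import *
rel([627.2,-146.4,50],177.8)
```

```text
clock 24.25 pos [ 627.4 -146.    50.4] yawy 177.83 tilt [ 1.2e-03 -1.0e-04 -1.0e+00] j6 -0.06 F [0.1 0.8 3.7] T [ 0.28  0.   -0.09] w 9.0
tool shift cm [0.04 0.02 0.04] tool x,y in world [-0.038 -0.999  0.   ] [-0.999  0.038 -0.001]
turn about tool z deg 0.03 (or +-180)
```

{"method": "jog_arm", "body": {
  "rows": [
    [[0,0,0],[0,0,5],0.6],
    [[0,0,0],[0,0,5],0.6],
    [[0,0,0],[0,0,5],0.6],
    [[0,0,0],[0,0,5],0.6]
  ]
}}

```text
clock: 24.75
position: [627.1, -146.3, 50.4]
ee_rot: [-0.557, 0.83, -0.0, -0.0]
contact_force: [-0.1, -0.3, 3.4]
gripper_width: 8.6
```

Run:
```python
from h import *
rel([627.2,-146.4,50],177.8)
```

```text
clock 24.75 pos [ 627.1 -146.3   50.4] yawy 157.72 tilt [ 4.e-04 -6.e-04 -1.e+00] j6 -0.41 F [-0.1 -0.3  3.4] T [0.05 0.19 0.14] w 8.6
tool shift cm [ 0.   -0.01  0.04] tool x,y in world [-0.379 -0.925  0.   ] [-0.925  0.379 -0.001]
turn about tool z deg -20.08 (or +-180)
```

{"method": "jog_arm", "body": {
  "rows": [
    [[0,0,0],[0,0,5],0.6],
    [[0,0,0],[0,0,5],0.6],
    [[0,0,0],[0,0,5],0.6],
    [[0,0,0],[0,0,5],0.6],
    [[0,0,0],[0,0,5],0.6]
  ]
}}

```text
clock: 25.38
position: [627.5, -146.6, 50.4]
ee_rot: [-0.364, 0.931, -0.001, 0.0]
contact_force: [0.4, 0.0, 3.2]
gripper_width: 9.0
```

Run:
```python
from h import *
rel([627.2,-146.4,50],177.8)
```

```text
clock 25.38 pos [ 627.5 -146.6   50.4] yawy 132.73 tilt [ 1.4e-03 -9.0e-04 -1.0e+00] j6 -0.85 F [0.4 0.  3.2] T [-0.27 -0.12  0.17] w 9.0
tool shift cm [0.01 0.04 0.04] tool x,y in world [-0.735 -0.679 -0.   ] [-0.679  0.735 -0.002]
turn about tool z deg -45.07 (or +-180)
```

{"method": "jog_arm", "body": {
  "rows": [
    [[0,0,0],[0,0,5],0.6],
    [[0,0,0],[0,0,5],0.6],
    [[0,0,0],[0,0,5],0.6],
    [[0,0,0],[0,0,5],0.6],
    [[0,0,0],[0,0,5],0.6]
  ]
}}

```text
clock: 26.0
position: [627.5, -146.1, 50.4]
ee_rot: [-0.154, 0.988, -0.0, 0.001]
contact_force: [-0.1, 0.0, 4.0]
gripper_width: 8.8
```

Run:
```python
from h import *
rel([627.2,-146.4,50],177.8)
```

```text
clock 26.0 pos [ 627.5 -146.1   50.4] yawy 107.74 tilt [ 1.3e-03 -5.0e-04 -1.0e+00] j6 -1.28 F [-0.1  0.   4. ] T [ 0.22 -0.04  0.21] w 8.8
tool shift cm [ 0.04 -0.02  0.04] tool x,y in world [-0.952 -0.305 -0.001] [-0.305  0.952 -0.001]
turn about tool z deg -70.06 (or +-180)
```

{"method": "jog_arm", "body": {
  "rows": [
    [[0,0,0],[0,0,3],0.6],
    [[0,0,0],[0,0,2],0.6],
    [[0,0,0],[0,0,0],0.6]
  ]
}}

```text
clock: 26.38
position: [627.5, -146.0, 50.4]
ee_rot: [-0.112, 0.994, -0.0, 0.001]
contact_force: [1.2, 1.3, 4.9]
gripper_width: 9.0
```

Run:
```python
from h import *
rel([627.2,-146.4,50],177.8)
```

```text
clock 26.38 pos [ 627.5 -146.    50.4] yawy 102.85 tilt [ 1.5e-03 -1.0e-04 -1.0e+00] j6 -1.37 F [1.2 1.3 4.9] T [ 0.4  -0.15 -0.  ] w 9.0
tool shift cm [ 0.04 -0.04  0.04] tool x,y in world [-0.975 -0.222 -0.001] [-0.222  0.975 -0.   ]
turn about tool z deg -74.95 (or +-180)
```

{"method": "jog_arm", "body": {
  "rows": [
    [[0,0,0],[0,0,2],0.6],
    [[0,0,0],[0,0,1],0.6],
    [[0,0,0],[0,0,0],0.6]
  ]
}}

```text
clock: 26.75
position: [627.5, -145.9, 50.4]
ee_rot: [-0.085, 0.996, -0.0, 0.001]
contact_force: [0.3, 1.5, 5.3]
gripper_width: 9.1
```

Run:
```python
from h import *
rel([627.2,-146.4,50],177.8)
```

```text
clock 26.75 pos [ 627.5 -145.9   50.4] yawy 99.81 tilt [ 0.0015 -0.     -1.    ] j6 -1.42 F [0.3 1.5 5.3] T [ 0.51 -0.13  0.06] w 9.1
tool shift cm [ 0.04 -0.04  0.04] tool x,y in world [-0.985 -0.17  -0.001] [-0.17   0.985 -0.   ]
turn about tool z deg -77.99 (or +-180)
```

{"method": "jog_arm", "body": {
  "rows": [
    [[0,0,0],[0,0,2],0.6],
    [[0,0,0],[0,0,1],0.6]
  ]
}}

```text
clock: 27.0
position: [627.5, -145.9, 50.4]
ee_rot: [-0.06, 0.998, -0.0, 0.001]
contact_force: [1.3, 0.5, 4.2]
gripper_width: 8.6
```

Run:
```python
from h import *
rel([627.2,-146.4,50],177.8)
```

```text
clock 27.0 pos [ 627.5 -145.9   50.4] yawy 96.93 tilt [ 1.2e-03 -5.0e-04 -1.0e+00] j6 -1.47 F [1.3 0.5 4.2] T [ 0.45 -0.15  0.8 ] w 8.6
tool shift cm [ 0.04 -0.04  0.04] tool x,y in world [-0.993 -0.121 -0.001] [-0.121  0.993 -0.001]
turn about tool z deg -80.87 (or +-180)
```

{"method": "jog_arm", "body": {
  "rows": [
    [[0,0,0],[0,0,2],0.6],
    [[0,0,0],[0,0,1],0.6]
  ]
}}

```text
clock: 27.25
position: [627.3, -146.3, 50.4]
ee_rot: [-0.036, 0.999, -0.001, 0.0]
contact_force: [-0.2, -0.2, 5.0]
gripper_width: 8.6
```

Run:
```python
from h import *
rel([627.2,-146.4,50],177.8)
```

```text
clock 27.25 pos [ 627.3 -146.3   50.4] yawy 94.1 tilt [ 4.0e-04 -1.7e-03 -1.0e+00] j6 -1.52 F [-0.2 -0.2  5. ] T [0.12 0.02 1.4 ] w 8.6
tool shift cm [ 0.01 -0.    0.04] tool x,y in world [-0.997 -0.071 -0.   ] [-0.071  0.997 -0.002]
turn about tool z deg -83.7 (or +-180)
```

{"method": "jog_arm", "body": {
  "rows": [
    [[0,0,0],[0,0,0],1.5],
    [[0,0,0],[0,0,0],3.0],
    [[0,0,-1.0],[0,0,0],3.5],
    [[0,0,-4.0],[0,0,0],4.5],
    [[1.0,0,-4.0],[0,0,0],4.5],
    [[4.0,0,-2.0],[0,0,0],4.5],
    [[4.0,0,0],[0,0,0],4.5],
    [[0,0,0],[0,0,0],4.5],
    [[0,0,0],[0,0,0],4.5]
  ]
}}

```text
clock: 28.38
position: [537.7, -152.2, 160.5]
ee_rot: [-0.033, 0.999, -0.0, 0.001]
contact_force: [-0.1, 0.8, -0.4]
gripper_width: 45.0
```

Run:
```python
from h import *
rel([627.2,-146.4,50],177.8)
m,im=snap('wrist','w13.png');np.save('w13.npy',m,allow_pickle=True)
cv2.imwrite('pics/w13c.png',cv2.resize(im[150:330,130:400],None,fx=2.9,fy=2.9,interpolation=cv2.INTER_CUBIC))
m,im=snap('side','s13.png')
```

```text
clock 28.38 pos [ 537.7 -152.2  160.5] yawy 93.82 tilt [ 1.5e-03 -2.0e-04 -1.0e+00] j6 -1.52 F [-0.1  0.8 -0.4] T [-0.02  0.01 -0.  ] w 45.0
tool shift cm [-8.95 -0.02 11.07] tool x,y in world [-0.998 -0.067 -0.002] [-0.067  0.998 -0.   ]
turn about tool z deg -83.98 (or +-180)
```

View pics/w13.png

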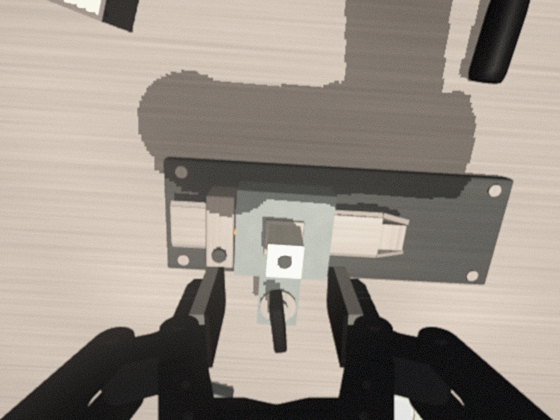

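View pics/w13c.png

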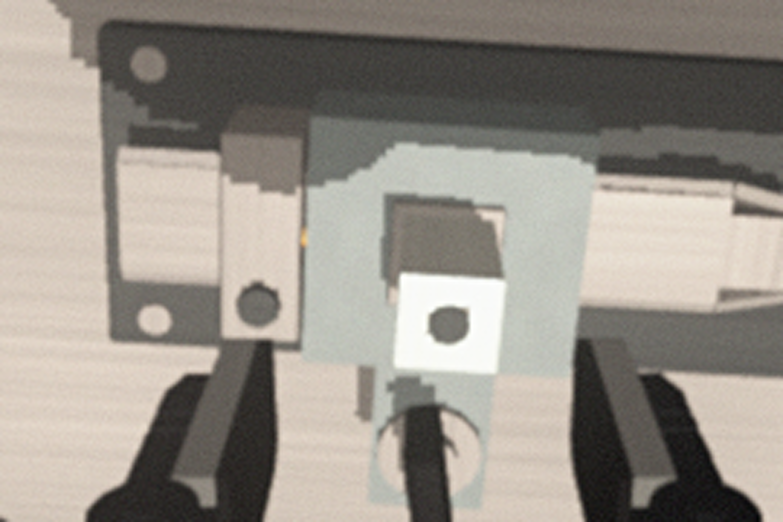

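{"method": "jog_arm", "body": {
  "rows": [
    [[0,-3.0,3.0],[0,0,3.4],4.5],
    [[0,0,2.0],[0,0,0],4.5],
    [[0,0,0],[0,0,0],4.5],
    [[0,0,0],[0,0,0],4.5]
  ]
}}

```text
clock: 28.98
position: [540.1, -181.9, 110.3]
ee_rot: [-0.004, 1.0, -0.0, 0.0]
contact_force: [0.2, 0.5, 0.2]
gripper_width: 45.2
```

Run:
```python
from h import *
rel([627.2,-146.4,50],177.8)
m,im=snap('wrist','w14.png');np.save('w14.npy',m,allow_pickle=True)
Rm=R.from_rotvec(m['rvec']).as_matrix();print('cam',-Rm.T@m['tvec'])
cv2.imwrite('pics/w14c.png',cv2.resize(im[180:300,220:340],None,fx=5,fy=5,interpolation=cv2.INTER_CUBIC))
```

```text
clock 28.98 pos [ 540.1 -181.9  110.3] yawy 90.47 tilt [ 9.e-04 -5.e-04 -1.e+00] j6 -1.52 F [0.2 0.5 0.2] T [-0.02 -0.01  0.05] w 45.2
tool shift cm [-8.73  3.49  6.04] tool x,y in world [-1.    -0.008 -0.001] [-0.008  1.    -0.   ]
turn about tool z deg -87.33 (or +-180)
cam [ 456.91658446 -182.67050531  253.38846448]
```

View pics/w14.png

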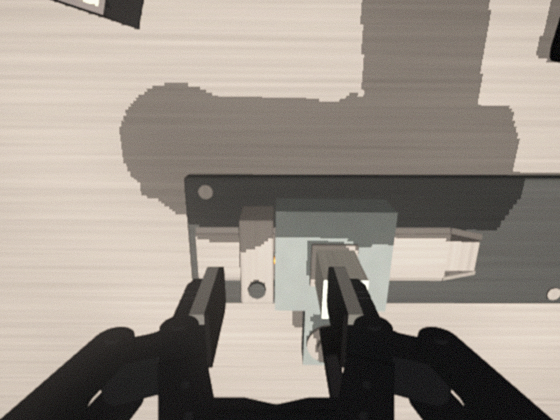

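View pics/w14c.png

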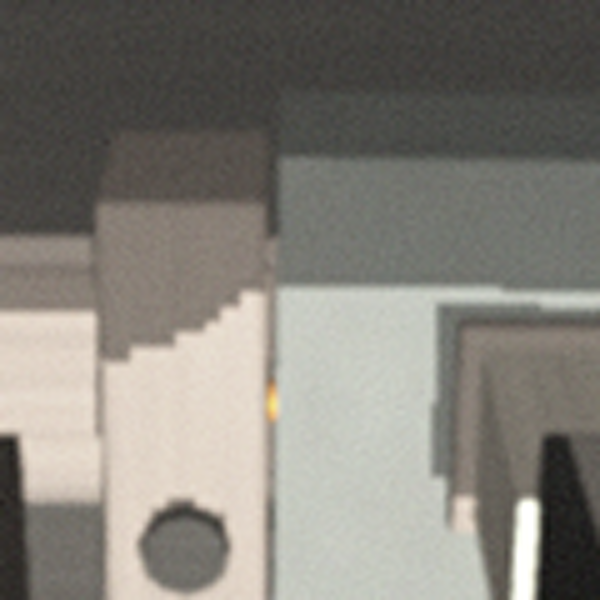

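Run:
```python
import cv2,numpy as np
a=cv2.imread('pics/w11.png')[100:190,310:430];b=cv2.imread('pics/w12.png')[120:240,330:500]
a=cv2.resize(a,(600,450),interpolation=cv2.INTER_CUBIC);
cv2.imwrite('pics/w11d.png',a);cv2.imwrite('pics/w12d.png',cv2.resize(b,None,fx=4,fy=4,interpolation=cv2.INTER_CUBIC))
```

```text
(no output)
```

View pics/w11d.png

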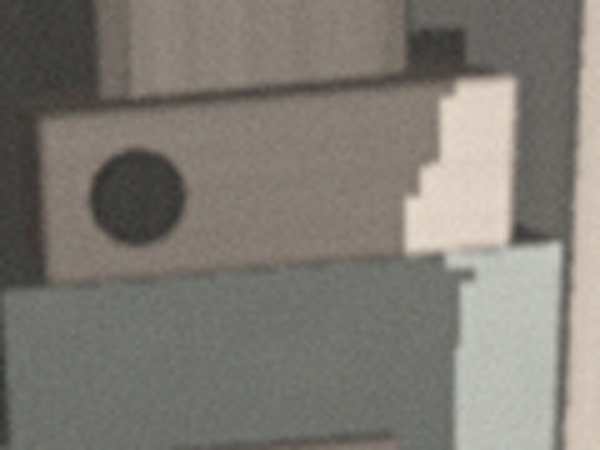

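View pics/w12d.png

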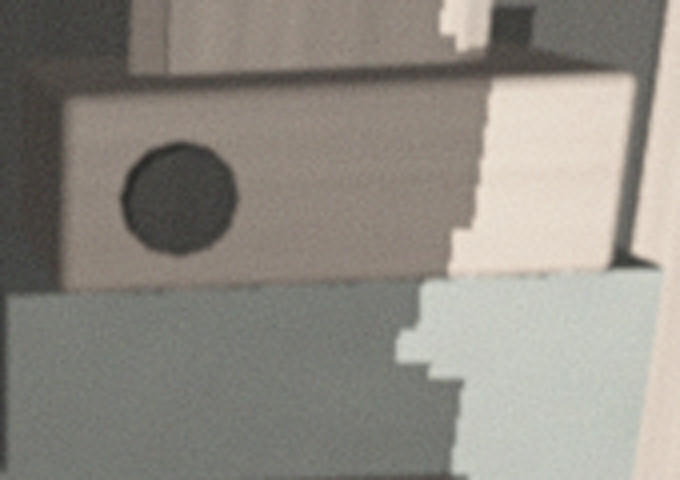

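{"method": "jog_arm", "body": {
  "rows": [
    [[-4.4,1.8,0],[0,0,0],3.2],
    [[-4.4,1.7,0],[0,0,0],3.2],
    [[0,0,0],[0,0,-9.7],3.2],
    [[0,0,0],[0,0,0],3.2],
    [[0,0,2.0],[0,0,0],3.2],
    [[0,0,0],[0,0,0],3.2]
  ]
}}

```text
clock: 29.78
position: [625.5, -146.4, 89.1]
ee_rot: [-0.087, 0.996, 0.0, -0.001]
contact_force: [-0.6, -0.2, -0.1]
gripper_width: 32.0
```

Run:
```python
from h import *
rel([627.3,-146.2,50.4],100.2)
m,im=snap('wrist','w15.png')
```

```text
clock 29.77 pos [ 625.5 -146.4   89.1] yawy 99.98 tilt [-2.7e-03  3.0e-04 -1.0e+00] j6 -1.42 F [-0.6 -0.2 -0.1] T [ 0.03  0.04 -0.01] w 32.0
tool shift cm [-0.19 -0.02  3.87] tool x,y in world [-0.985 -0.173  0.003] [-0.173  0.985  0.001]
turn about tool z deg -0.22 (or +-180)
```

View pics/w15.png

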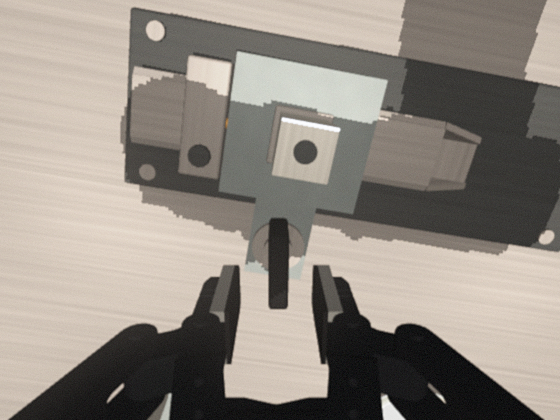

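{"method": "jog_arm", "body": {
  "rows": [
    [[-0.1,0,2.0],[0,0,0],3.2],
    [[0,0,1.9],[0,0,0],3.2],
    [[0,0,0],[0,0,0],1.5],
    [[0,0,0],[0,0,0],0.6],
    [[0,0,0],[0,0,0],0.6],
    [[0,0,0],[0,0,0],0.6]
  ]
}}

```text
clock: 30.58
position: [627.2, -145.5, 51.3]
ee_rot: [-0.088, 0.996, 0.0, -0.0]
contact_force: [-1.7, 5.2, -1.4]
gripper_width: 9.0
```

Run:
```python
from h import *
rel([627.3,-146.2,50.4],100.2)
```

```text
clock 30.57 pos [ 627.2 -145.5   51.3] yawy 100.11 tilt [-1.e-03  8.e-04 -1.e+00] j6 -1.42 F [-1.7  5.2 -1.4] T [1.36 0.74 0.  ] w 9.0
tool shift cm [ 0.01 -0.08  0.08] tool x,y in world [-0.984 -0.176  0.001] [-0.176  0.984  0.001]
turn about tool z deg -0.09 (or +-180)
```

{"method": "jog_arm", "body": {
  "rows": [
    [[0,0,0],[0,0,-6],0.6],
    [[0,0,0],[0,0,-8],0.6],
    [[0,0,0],[0,0,-8],0.6],
    [[0,0,0],[0,0,-8],0.6],
    [[0,0,0],[0,0,-8],0.6],
    [[0,0,0],[0,0,-8],0.6],
    [[0,0,0],[0,0,-8],0.6],
    [[0,0,0],[0,0,-8],0.6],
    [[0,0,0],[0,0,-8],0.6],
    [[0,0,0],[0,0,-5],0.6]
  ]
}}

```text
clock: 31.82
position: [628.7, -146.3, 51.4]
ee_rot: [-0.677, 0.736, -0.001, 0.001]
contact_force: [1.0, 1.4, -4.1]
gripper_width: 9.0
```

Run:
```python
from h import *
rel([627.3,-146.2,50.4],100.2)
```

```text
clock 31.82 pos [ 628.7 -146.3   51.4] yawy 175.27 tilt [ 0.0024 -0.     -1.    ] j6 -0.1 F [ 1.   1.4 -4.1] T [ 0.48 -0.21 -0.13] w 9.0
tool shift cm [0.   0.14 0.1 ] tool x,y in world [-0.083 -0.997 -0.   ] [-0.997  0.083 -0.002]
turn about tool z deg 75.07 (or +-180)
```

{"method": "jog_arm", "body": {
  "rows": [
    [[0,0,0],[0,0,0],2.0],
    [[0,0,0],[0,0,0],3.2],
    [[0,0,-1.5],[0,0,0],3.2],
    [[0,0,-4.0],[0,0,0],4.5],
    [[0,0,0],[0,0,10],4.5],
    [[0,0,0],[0,0,10],4.5],
    [[0,0,0],[0,0,10],4.5],
    [[0,0,0],[0,0,10],4.5],
    [[0,0,0],[0,0,10],4.5],
    [[0,0,0],[0,0,10],4.5]
  ]
}}

```text
clock: 33.08
position: [628.4, -146.4, 107.5]
ee_rot: [-0.215, 0.977, -0.0, 0.001]
contact_force: [-0.1, -0.3, -0.7]
gripper_width: 45.3
```

{"method": "jog_arm", "body": {
  "rows": [
    [[0,0,0],[0,0,10],4.5],
    [[0,0,0],[0,0,10],4.5],
    [[0,0,0],[0,0,4.8],4.5],
    [[3.2,0,0],[0,0,0],4.5],
    [[3.1,0,0],[0,0,0],4.5],
    [[0,0,0],[0,0,0],4.5]
  ]
}}

```text
clock: 33.83
position: [563.4, -146.8, 107.4]
ee_rot: [-0.003, 1.0, -0.0, 0.0]
contact_force: [0.4, 0.7, 0.6]
gripper_width: 45.0
```

Run:
```python
from h import *
rel([565,-145,45],90.4)
m,im=snap('wrist','w16.png')
```

```text
clock 33.83 pos [ 563.4 -146.8  107.4] yawy 90.29 tilt [ 8.e-04 -1.e-04 -1.e+00] j6 -1.59 F [0.4 0.7 0.6] T [-0.01 -0.08 -0.02] w 45.0
tool shift cm [-0.15  0.18  6.24] tool x,y in world [-1.    -0.005 -0.001] [-0.005  1.    -0.   ]
turn about tool z deg -0.11 (or +-180)
```

View pics/w16.png

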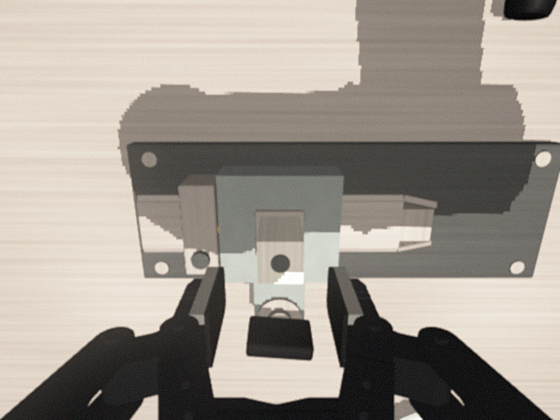

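{"method": "jog_arm", "body": {
  "rows": [
    [[-0.1,0.2,3.0],[0,0,0],4.5],
    [[0,0,2.5],[0,0,0],4.5],
    [[0,0,0.7],[0,0,0],4.5],
    [[0,0,0],[0,0,0],3.2],
    [[0,0,0],[0,0,0],2.5],
    [[0,0,0],[0,0,0],2.45],
    [[0,0,0],[0,0,0],2.45]
  ]
}}

```text
clock: 34.75
position: [566.1, -144.6, 44.4]
ee_rot: [-0.003, 1.0, -0.0, 0.001]
contact_force: [-0.3, 0.6, -0.3]
gripper_width: 24.3
```

{"method": "jog_arm", "body": {
  "rows": [
    [[0,-0.05,0],[0,0,0],2.45],
    [[0,-0.05,0],[0,0,0],2.45],
    [[0,0,0],[0,0,0],2.45]
  ]
}}

```text
clock: 35.12
position: [566.0, -145.0, 44.1]
ee_rot: [-0.003, 1.0, 0.0, 0.0]
contact_force: [-1.4, 4.2, 2.7]
gripper_width: 24.5
```

{"method": "jog_arm", "body": {
  "rows": [
    [[0,-0.05,0],[0,0,0],2.45],
    [[0,0,0],[0,0,0],2.45]
  ]
}}

```text
clock: 35.38
position: [566.1, -145.8, 44.0]
ee_rot: [-0.003, 1.0, 0.0, 0.0]
contact_force: [-0.7, 4.9, 2.6]
gripper_width: 24.3
```

{"method": "jog_arm", "body": {
  "rows": [
    [[0,-0.04,0],[0,0,0],2.45],
    [[0,0,0],[0,0,0],2.45]
  ]
}}

```text
clock: 35.62
position: [566.1, -145.8, 44.0]
ee_rot: [-0.003, 1.0, 0.0, 0.0]
contact_force: [-0.8, 6.0, 3.4]
gripper_width: 24.5
```

{"method": "jog_arm", "body": {
  "rows": [
    [[0,-0.04,0],[0,0,0],2.45],
    [[0,0,0],[0,0,0],2.45]
  ]
}}

```text
clock: 35.88
position: [566.1, -145.9, 44.0]
ee_rot: [-0.003, 1.0, 0.0, 0.0]
contact_force: [-1.3, 9.0, 4.6]
gripper_width: 24.5
```

Run:
```python
from h import *
rel([565,-145,45],90.4)
m,im=snap('wrist','w17.png')
cv2.imwrite('pics/w17c.png',cv2.resize(im[170:300,150:270],None,fx=5,fy=4.5,interpolation=cv2.INTER_CUBIC))
```

```text
clock 35.88 pos [ 566.1 -145.9   44. ] yawy 90.34 tilt [ 6.e-04  1.e-03 -1.e+00] j6 -1.59 F [-1.3  9.   4.6] T [ 2.33  0.21 -0.02] w 24.5
tool shift cm [ 0.11  0.09 -0.1 ] tool x,y in world [-1.    -0.006 -0.001] [-0.006  1.     0.001]
turn about tool z deg -0.06 (or +-180)
```

View pics/w17c.png

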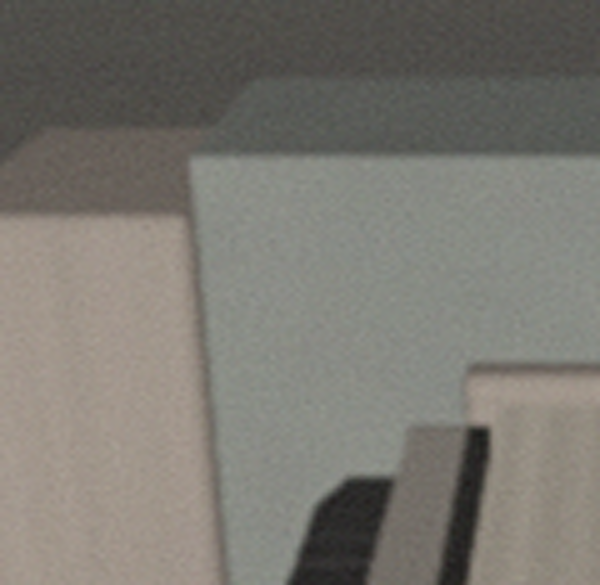

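{"method": "jog_arm", "body": {
  "rows": [
    [[0,0,0],[0,0,0],3.2],
    [[0,0,0],[0,0,0],4.5],
    [[0,0,-2.0],[0,0,0],4.5],
    [[0,0,-4.5],[0,0,0],4.5],
    [[0.1,2.9,0],[0,0,-10],4.5],
    [[0.5,2.9,0],[0,0,-10],5.0],
    [[0,0,0],[0,0,-10],5.0],
    [[0,0,0],[0,0,-10],5.0],
    [[0,0,0],[0,0,-10],5.0],
    [[0,0,0],[0,0,-10],5.0]
  ]
}}

```text
clock: 37.17
position: [554.3, -90.8, 108.5]
ee_rot: [-0.505, 0.863, -0.0, -0.0]
contact_force: [-0.2, -0.7, 0.3]
gripper_width: 50.0
```

{"method": "jog_arm", "body": {
  "rows": [
    [[0,0,0],[0,0,-10],5.0],
    [[0,0,0],[0,0,-10],5.0],
    [[0,0,0],[0,0,-10],5.0],
    [[0,0,0],[0,0,0],5.0],
    [[0,0,0],[0,0,0],5.0]
  ]
}}

```text
clock: 37.8
position: [554.4, -90.5, 108.6]
ee_rot: [0.708, -0.706, -0.0, 0.0]
contact_force: [-0.1, -0.8, -0.1]
gripper_width: 50.1
```

Run:
```python
from h import *
rel([565.1,-88,24],180.4)
m,im=snap('wrist','w18.png');np.save('w18.npy',m,allow_pickle=True)
```

```text
clock 37.8 pos [554.4 -90.5 108.6] yawy -179.83 tilt [-3.e-04 -2.e-04 -1.e+00] j6 -0.12 F [-0.1 -0.8 -0.1] T [-0.01  0.04  0.  ] w 50.1
tool shift cm [-0.25 -1.07  8.46] tool x,y in world [ 0.003 -1.     0.   ] [-1.    -0.003  0.   ]
turn about tool z deg -0.23 (or +-180)
```

View pics/w18.png

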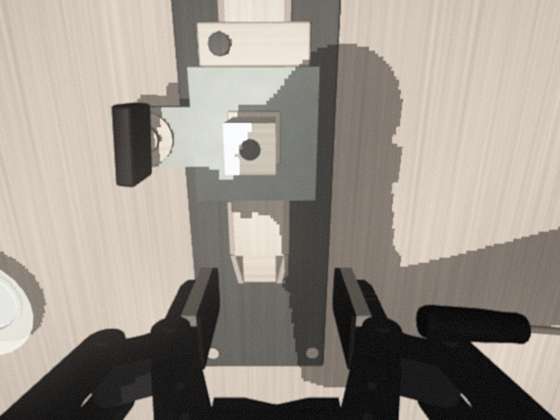

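{"method": "jog_arm", "body": {
  "rows": [
    [[-0.3,-1.07,1.0],[0,0,-0.2],5.0],
    [[0,0,3.0],[0,0,0],5.0],
    [[0,0,3.0],[0,0,0],5.0],
    [[0,0,1.2],[0,0,0],5.0],
    [[0,0,0],[0,0,0],5.0],
    [[0,0,0],[0,0,0],5.0]
  ]
}}

```text
clock: 38.6
position: [566.3, -87.1, 27.8]
ee_rot: [0.71, -0.704, 0.001, -0.001]
contact_force: [0.2, 0.1, 0.8]
gripper_width: 50.0
```

Run:
```python
from h import *
rel([565.1,-88,24],180.4)
m,im=snap('wrist','w19.png');np.save('w19.npy',m,allow_pickle=True)
```

```text
clock 38.6 pos [566.3 -87.1  27.8] yawy -179.46 tilt [ 0.0021 -0.     -1.    ] j6 -0.12 F [0.2 0.1 0.8] T [-0.04 -0.02 -0.04] w 50.0
tool shift cm [0.09 0.12 0.38] tool x,y in world [ 0.009 -1.     0.   ] [-1.    -0.009 -0.002]
turn about tool z deg 0.14 (or +-180)
```

View pics/w19.png

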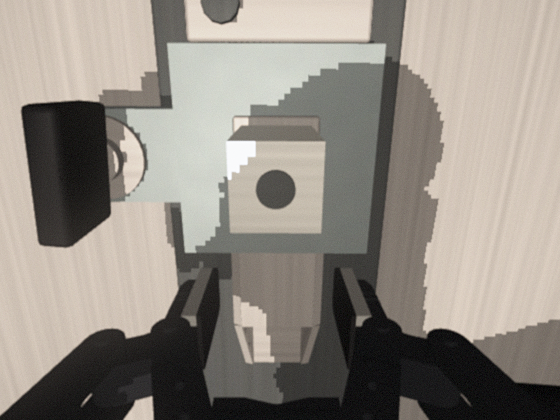

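{"method": "jog_arm", "body": {
  "rows": [
    [[0.2,0,0.3],[0,0,0],5.0],
    [[0.2,0,0],[0,0,0],5.0],
    [[0.15,0,0],[0,0,0],5.0],
    [[0.1,0,0],[0,0,0],5.0],
    [[0,0,0],[0,0,0],5.0]
  ]
}}

```text
clock: 39.28
position: [565.3, -93.7, 23.8]
ee_rot: [0.71, -0.704, 0.0, -0.0]
contact_force: [0.0, 0.9, 0.2]
gripper_width: 50.4
```

{"method": "jog_arm", "body": {
  "rows": [
    [[0.1,0,0],[0,0,0],5.0],
    [[0.1,0,0],[0,0,0],5.0],
    [[0,0,0],[0,0,0],5.0]
  ]
}}

```text
clock: 39.65
position: [565.3, -95.7, 23.8]
ee_rot: [0.71, -0.704, 0.0, -0.0]
contact_force: [-0.4, -1.1, -0.3]
gripper_width: 49.9
```

{"method": "jog_arm", "body": {
  "rows": [
    [[0.1,0,0],[0,0,0],5.0],
    [[0,0,0],[0,0,0],5.0]
  ]
}}

```text
clock: 39.9
position: [565.3, -96.4, 23.8]
ee_rot: [0.71, -0.704, -0.0, -0.0]
contact_force: [0.6, 1.6, 0.5]
gripper_width: 49.9
```

{"method": "jog_arm", "body": {
  "rows": [
    [[0.05,0,0],[0,0,0],5.0],
    [[0,0,0],[0,0,0],5.0]
  ]
}}

```text
clock: 40.15
position: [565.3, -96.5, 23.8]
ee_rot: [0.71, -0.704, -0.0, -0.0]
contact_force: [-0.5, 5.3, 1.6]
gripper_width: 50.4
```

{"method": "jog_arm", "body": {
  "rows": [
    [[0.05,0,0],[0,0,0],5.0],
    [[0,0,0],[0,0,0],5.0]
  ]
}}

```text
clock: 40.4
position: [565.3, -96.6, 23.8]
ee_rot: [0.71, -0.704, -0.0, -0.0]
contact_force: [-1.0, 7.6, 1.4]
gripper_width: 50.3
```

{"method": "jog_arm", "body": {
  "rows": [
    [[0.05,0,0],[0,0,0],5.0],
    [[0,0,0],[0,0,0],5.0]
  ]
}}

```text
clock: 40.65
position: [565.3, -96.6, 23.8]
ee_rot: [0.71, -0.704, -0.0, -0.001]
contact_force: [-1.8, 8.7, 1.0]
gripper_width: 49.9
```

Run:
```python
from h import *
rel([565.1,-96,24],180.4)
m,im=snap('wrist','w20.png');np.save('w20.npy',m,allow_pickle=True)
Rm=R.from_rotvec(m['rvec']).as_matrix();print('cam',-Rm.T@m['tvec'])
cv2.imwrite('pics/w20c.png',cv2.resize(im[0:110,150:400],None,fx=3.2,fy=5,interpolation=cv2.INTER_CUBIC))
```

```text
clock 40.65 pos [565.3 -96.6  23.8] yawy -179.51 tilt [ 3.0e-04  1.6e-03 -1.0e+00] j6 -0.1 F [-1.8  8.7  1. ] T [ 2.65  0.39 -0.25] w 49.9
tool shift cm [-0.06  0.02 -0.02] tool x,y in world [ 0.009 -1.    -0.002] [-1.    -0.009 -0.   ]
turn about tool z deg 0.09 (or +-180)
cam [ 565.89803777 -179.9466846   166.82454132]
```

View pics/w20c.png

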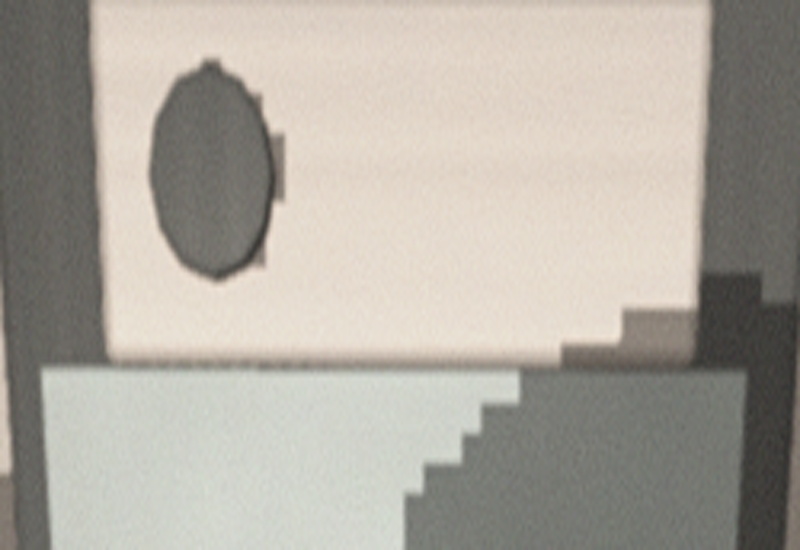

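{"method": "jog_arm", "body": {
  "rows": [
    [[-0.5,0,0],[0,0,0],5.0],
    [[-0.2,0,-3.0],[0,0,0],5.0],
    [[0,0,-4.5],[0,0,0],4.5],
    [[0,-3.1,0],[0,0,0],3.2],
    [[2.6,-3.1,0],[0,0,0],3.2],
    [[2.8,0,0],[0,0,0],3.2],
    [[0,0,0],[0,0,5.2],3.2],
    [[0,0,0],[0,0,0],3.2]
  ]
}}

```text
clock: 41.7
position: [627.5, -145.4, 98.5]
ee_rot: [-0.678, 0.735, 0.0, -0.0]
contact_force: [0.4, 0.4, -0.7]
gripper_width: 31.8
```

Run:
```python
from h import *
rel([627.8,-147.4,50.4],175.3)
m,im=snap('wrist','w21.png');np.save('w21.npy',m,allow_pickle=True)
cv2.imwrite('pics/w21c.png',cv2.resize(im[190:310,200:340],None,fx=5,fy=5,interpolation=cv2.INTER_CUBIC))
```

```text
clock 41.7 pos [ 627.5 -145.4   98.5] yawy 175.35 tilt [-7.e-04 -6.e-04 -1.e+00] j6 -0.1 F [ 0.4  0.4 -0.7] T [ 0.01 -0.02 -0.  ] w 31.8
tool shift cm [ 0.19 -0.05  4.81] tool x,y in world [-0.081 -0.997  0.001] [-0.997  0.081  0.001]
turn about tool z deg 0.05 (or +-180)
```

View pics/w21c.png

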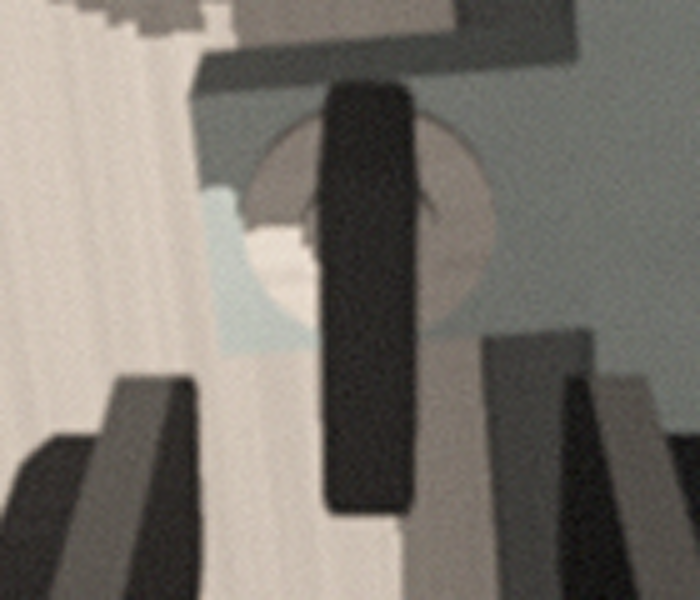

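Run:
```python
from h import *
m=np.load('w21.npy',allow_pickle=True).item()
e=toz(m,(200+366/5,190+510/5),77)[:2];d=np.radians(85.5);print(e,e-20*np.array([np.cos(d),np.sin(d)]))
```

```text
[ 630.17828713 -126.82938269] [ 628.60910522 -146.76772937]
```

{"method": "jog_arm", "body": {
  "rows": [
    [[0.18,-0.12,2.0],[0,0,0],3.2],
    [[0,0,2.0],[0,0,0],3.2],
    [[0,0,0.8],[0,0,0],3.2],
    [[0,0,0],[0,0,0],2.0],
    [[0,0,0],[0,0,0],1.3],
    [[0,0,0],[0,0,0],0.6],
    [[0,0,0],[0,0,0],0.6],
    [[0,0,0],[0,0,0],0.6]
  ]
}}

```text
clock: 42.75
position: [629.3, -146.4, 51.9]
ee_rot: [-0.678, 0.735, -0.001, 0.001]
contact_force: [-0.9, 0.6, 5.6]
gripper_width: 8.9
```

Run:
```python
from h import *
rel([628.6,-147.4,50.4],175.3)
```

```text
clock 42.75 pos [ 629.3 -146.4   51.9] yawy 175.35 tilt [ 1.6e-03 -2.0e-04 -1.0e+00] j6 -0.1 F [-0.9  0.6  5.6] T [ 0.41  0.35 -0.02] w 8.9
tool shift cm [0.1  0.07 0.15] tool x,y in world [-0.081 -0.997  0.   ] [-0.997  0.081 -0.002]
turn about tool z deg 0.05 (or +-180)
```

{"method": "jog_arm", "body": {
  "rows": [
    [[0.05,0,0],[0,0,0],0.6],
    [[0.05,0,0],[0,0,0],0.6],
    [[0,0,0],[0,0,5],0.6],
    [[0,0,0],[0,0,5],0.6],
    [[0,0,0],[0,0,5],0.6],
    [[0,0,0],[0,0,5],0.6]
  ]
}}

```text
clock: 43.5
position: [629.0, -146.4, 51.9]
ee_rot: [-0.539, 0.842, 0.0, 0.0]
contact_force: [-2.2, 4.4, 6.7]
gripper_width: 9.0
```

Run:
```python
from h import *
rel([628.6,-147.4,50.4],175.3)
```

```text
clock 43.5 pos [ 629.  -146.4   51.9] yawy 155.23 tilt [ 7.e-04  7.e-04 -1.e+00] j6 -0.45 F [-2.2  4.4  6.7] T [1.39 0.7  0.13] w 9.0
tool shift cm [ 0.1  -0.01  0.15] tool x,y in world [-0.419 -0.908 -0.001] [-0.908  0.419 -0.   ]
turn about tool z deg -20.07 (or +-180)
```

{"method": "jog_arm", "body": {
  "rows": [
    [[0,0,0],[0,0,5],0.6],
    [[0,0,0],[0,0,5],0.6],
    [[0,0,0],[0,0,5],0.6],
    [[0,0,0],[0,0,5],0.6]
  ]
}}

```text
clock: 44.0
position: [628.6, -146.3, 51.8]
ee_rot: [-0.385, 0.923, 0.0, 0.0]
contact_force: [-2.0, 6.7, 8.1]
gripper_width: 9.1
```

{"method": "jog_arm", "body": {
  "rows": [
    [[0,0,0],[0,0,5],0.6],
    [[0,0,0],[0,0,5],0.6],
    [[0,0,0],[0,0,5],0.6],
    [[0,0,0],[0,0,5],0.6]
  ]
}}

```text
clock: 44.5
position: [628.3, -145.9, 51.8]
ee_rot: [-0.218, 0.976, 0.001, -0.0]
contact_force: [-3.6, 6.7, 8.3]
gripper_width: 8.7
```

{"method": "jog_arm", "body": {
  "rows": [
    [[0,0,0],[0,0,5],0.6],
    [[0,0,0],[0,0,5],0.6],
    [[0,0,0],[0,0,5],0.6]
  ]
}}

```text
clock: 44.88
position: [628.2, -145.7, 51.8]
ee_rot: [-0.089, 0.996, 0.001, -0.0]
contact_force: [-3.4, 8.3, 8.2]
gripper_width: 8.8
```

Run:
```python
from h import *
rel([628.6,-147.4,50.4],175.3)
```

```text
clock 44.88 pos [ 628.2 -145.7   51.8] yawy 100.25 tilt [-0.001   0.0015 -1.    ] j6 -1.41 F [-3.4  8.3  8.2] T [2.25 1.17 0.21] w 8.8
tool shift cm [-0.01 -0.18  0.14] tool x,y in world [-0.984 -0.178  0.001] [-0.178  0.984  0.002]
turn about tool z deg -75.05 (or +-180)
```

{"method": "jog_arm", "body": {
  "rows": [
    [[0,0,0],[0,0,2],0.6],
    [[0,0,0],[0,0,2],0.6],
    [[0,0,0],[0,0,2],0.6]
  ]
}}

```text
clock: 45.25
position: [628.2, -145.7, 51.9]
ee_rot: [-0.041, 0.999, 0.0, -0.001]
contact_force: [-4.8, 7.3, 8.1]
gripper_width: 8.8
```

Run:
```python
from h import *
rel([628.6,-147.4,50.4],175.3)
```

```text
clock 45.25 pos [ 628.2 -145.7   51.9] yawy 94.69 tilt [-1.7e-03  2.0e-04 -1.0e+00] j6 -1.51 F [-4.8  7.3  8.1] T [2.14 1.35 1.6 ] w 8.8
tool shift cm [-0.03 -0.17  0.15] tool x,y in world [-0.997 -0.082  0.002] [-0.082  0.997  0.   ]
turn about tool z deg -80.61 (or +-180)
```

{"method": "jog_arm", "body": {
  "rows": [
    [[0,0,0],[0,0,0],1.5],
    [[0,0,0],[0,0,0],3.0],
    [[0,0,-1.0],[0,0,0],3.5],
    [[0,0,-4.0],[0,0,0],4.5],
    [[4.0,-1.5,-1.0],[0,0,4.2],4.5],
    [[4.6,-1.9,0],[0,0,0],4.5],
    [[0,0,0],[0,0,0],4.5],
    [[0,0,0],[0,0,0],4.5]
  ]
}}

```text
clock: 46.25
position: [544.8, -185.0, 111.7]
ee_rot: [-0.001, 1.0, -0.0, 0.001]
contact_force: [0.8, -0.8, 0.1]
gripper_width: 44.9
```

Run:
```python
from h import *
rel([627.2,-146.4,50],177.8)
m,im=snap('wrist','w22.png')
cv2.imwrite('pics/w22c.png',cv2.resize(im[180:300,220:340],None,fx=5,fy=5,interpolation=cv2.INTER_CUBIC))
```

```text
clock 46.25 pos [ 544.8 -185.   111.7] yawy 90.11 tilt [ 2.e-03 -5.e-04 -1.e+00] j6 -1.52 F [ 0.8 -0.8  0.1] T [-0.03 -0.05 -0.01] w 44.9
tool shift cm [-8.23  3.84  6.18] tool x,y in world [-1.    -0.002 -0.002] [-0.002  1.    -0.   ]
turn about tool z deg -87.69 (or +-180)
```

View pics/w22.png

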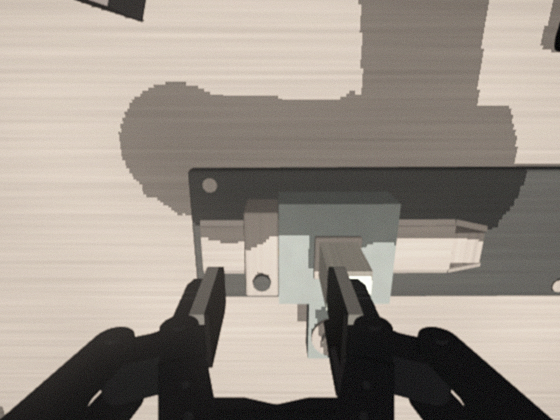

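View pics/w22c.png

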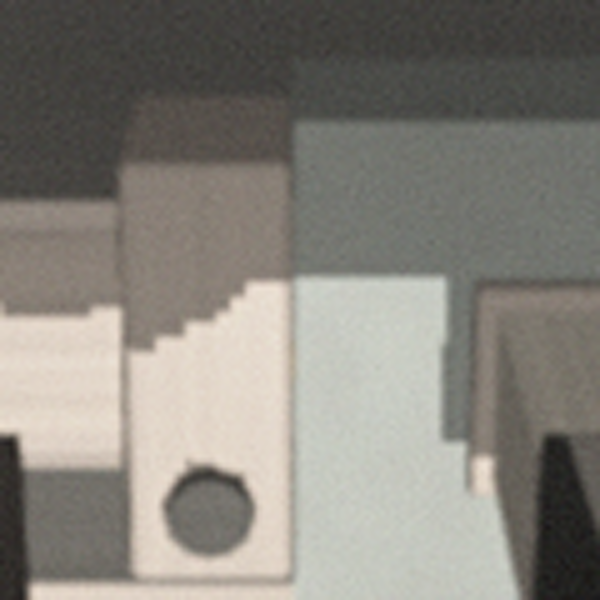

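{"method": "jog_arm", "body": {
  "rows": [
    [[2.0,2.0,-5.0],[0,0,0],4.5],
    [[2.0,2.0,-5.0],[0,0,0],4.5],
    [[0,0,0],[0,0,0],4.5],
    [[0,0,0],[0,0,0],4.5]
  ]
}}

```text
clock: 46.8
position: [504.5, -144.1, 210.8]
ee_rot: [-0.001, 1.0, 0.0, 0.0]
contact_force: [0.8, 0.1, -1.3]
gripper_width: 44.7
```

Run:
```python
from h import *
rel([627.2,-146.4,50],177.8)
m,im=snap('wrist','w23.png');np.save('w23.npy',m,allow_pickle=True)
cv2.imwrite('pics/w23c.png',cv2.resize(im[180:340,180:340],None,fx=3.7,fy=3.7,interpolation=cv2.INTER_CUBIC))
m,im=snap('side','s23.png')
```

```text
clock 46.8 pos [ 504.5 -144.1  210.8] yawy 90.17 tilt [ 5.e-04  3.e-04 -1.e+00] j6 -1.6 F [ 0.8  0.1 -1.3] T [ 0.02  0.01 -0.02] w 44.7
tool shift cm [-12.26  -0.27  16.09] tool x,y in world [-1.    -0.003 -0.   ] [-0.003  1.     0.   ]
turn about tool z deg -87.63 (or +-180)
```

View pics/w23c.png

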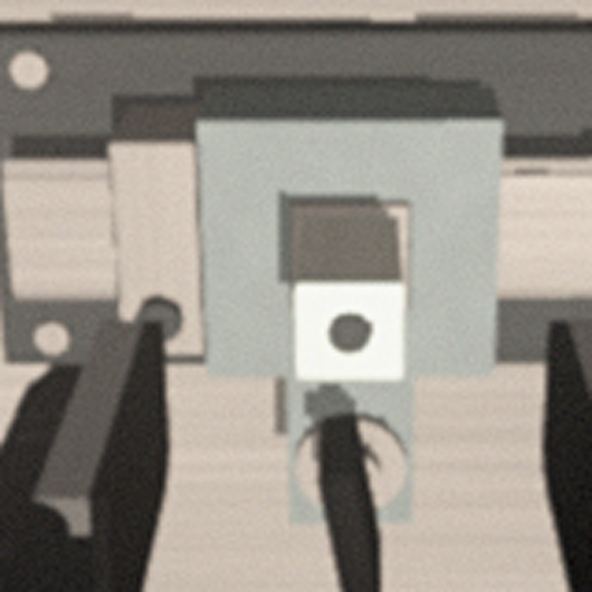

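View pics/s23.png

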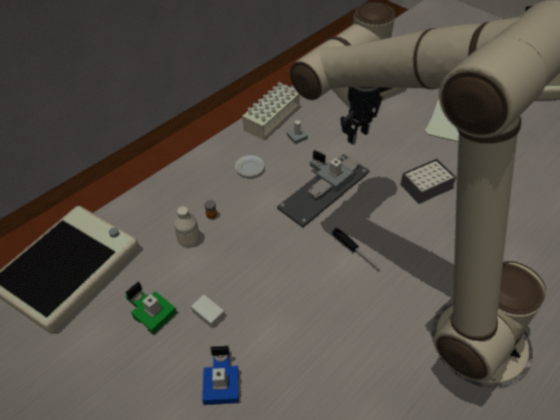

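```bash
python3 -c "
from bench import arm
print(arm.job_done(), arm.read_state()['clock'])"
```

```text
the job is handed in; nothing more can be done
the job is handed in; nothing more can be done
```

The carrier is on the rail, flush against the stop and clamped. I handed the job in at about 47 s, with the gripper clear of everything.

- **Sliding on:** I took the grey carrier by its post (not the blue or green look-alikes) and set it on the apron. I then slid it onto the rail at about 20 mm/s or slower, slowing further near the stop. The push was 3–4 N, rising to about 8 N at the stop.
- **First clamping failed my check:** a close picture showed a gap of about 1.2 mm at the stop with the brass pin visible. The likely cause is that the knob grip sat slightly off the knob's axis and drew the carrier back.
- **Correction:** I turned the knob back to about 5° and pushed the carrier up again, first by the post and then low on its rear face with a fingertip on each side of the rail. The push reached about 9 N, with no further movement. I then clamped it again with 4–8 N held toward the stop.
- **Last checks:**
  - The wrist torque rose from about 0.2 to 1.6 N m at the knob's end stop.
  - The knob bar sits about 10° off the carrier's x axis, which agrees with 1.4 rad.
  - The final close-up shows no gap at the stop and the pin hidden.
  - In the side view the other things on the bench look unmoved.
- **Not checked directly:** I had no reading of the pin or knob joints, so flushness and full tightness rest on force, torque and the pictures.

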